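# Fetch the first-player pawn from behind the token canisters

## Task

The green pawn is hemmed in on the wooden stand: first move all three token canisters aside onto the cork mat, then stand the pawn in the middle of the round white plate, and only then put the canisters back on the stand, each in the middle of the disc of its own colour (not always the one it came from). Keep everything upright.

Things in the scene. Friction and masses are not known exactly. Their poses are not given: they have to be found in the camera images.
- red_center (a point): Centre, half-way up, of the red token canister: a closed upright red plastic cylinder with a white band round its waist, 50 mm in diameter and 90 mm tall, 0.1 to 0.2 kg, loose. Its underside is 45 mm below this point. z is its axis, up.
- blue_center (a point): Centre, half-way up, of the blue token canister: a closed upright blue plastic cylinder with a white band round its waist, 50 mm in diameter and 90 mm tall, 0.1 to 0.2 kg, loose. Its underside is 45 mm below this point. z is its axis, up.
- yellow_center (a point): Centre, half-way up, of the yellow token canister: a closed upright yellow plastic cylinder with a white band round its waist, 50 mm in diameter and 90 mm tall, 0.1 to 0.2 kg, loose. Its underside is 45 mm below this point. z is its axis, up.
- red_disc: Fixed flat red disc on the wooden stand, 66 mm in diameter and 2 mm thick: the home of the red canister. Origin at the centre of its underside (its top is 2 mm higher). At the start a canister of any colour stands on it, its rim showing all round.
- blue_disc: Fixed flat blue disc on the wooden stand, 66 mm in diameter and 2 mm thick: the home of the blue canister. Origin at the centre of its underside (its top is 2 mm higher). At the start a canister of any colour stands on it, its rim showing all round.
- yellow_disc: Fixed flat yellow disc on the wooden stand, 66 mm in diameter and 2 mm thick: the home of the yellow canister. Origin at the centre of its underside (its top is 2 mm higher). At the start a canister of any colour stands on it, its rim showing all round.
- pawn_center (a point): Centre, half-way up, of the green first-player pawn: upright, 60 mm tall, foot 34 mm in diameter (lowest 8 mm), straight waist 25 mm in diameter from 12 to 42 mm above its underside, head 30 mm; about 0.06 kg, loose. Its underside is 30 mm below this point. z is its axis, up.
- plate: Fixed round white plate with a thin green ring marked on it, 90 mm in diameter and 5 mm thick: the first-player place. Origin at the centre of its underside.
- mat: Fixed rectangular brown cork mat, the side area for parking canisters: 240 mm along its x, 120 mm along its y, 4 mm thick. Origin at the centre of its underside.
- stand: Fixed light-wood board, 10 mm thick, spanning x -105..+50, y -100..+100 mm in its frame; x points away from the robot, turned up to 0.45 rad. Origin on the table, below the pawn's start (within 3 mm). Discs in any order at x = -60, y = +60 and y = -60 mm, so the canisters hem the pawn in. Behind the pawn a fixed dark panel, x +35..+45, y -28..+28 mm, top 60 mm above the table.

How it is judged:
On the way, in this order (a step that is already met when the one before it is completed fails the run):
1. all three canisters stand released on the cork mat, the pawn still on the stand (x of red_center in the frame of mat between -0.12 and 0.12 m and y of red_center in the frame of mat between -0.06 and 0.06 m and z of red_center in the frame of mat between 0.042 and 0.057 m and angle between each of red_center, blue_center, yellow_center's own z axis and vertical below 0.15 rad and linear speed of each of red_can, blue_can, yellow_can below 0.05 m/s and contact force between the fingers and red_can below 0.2 N and x of blue_center in the frame of mat between -0.12 and 0.12 m and y of blue_center in the frame of mat between -0.06 and 0.06 m and z of blue_center in the frame of mat between 0.042 and 0.057 m and contact force between the fingers and blue_can below 0.2 N and x of yellow_center in the frame of mat between -0.12 and 0.12 m and y of yellow_center in the frame of mat between -0.06 and 0.06 m and z of yellow_center in the frame of mat between 0.042 and 0.057 m and contact force between the fingers and yellow_can below 0.2 N and horizontal distance between pawn_center and stand below 0.05 m), for 0.2 s.
2. the pawn stands released in the middle of the white plate, the three canisters still on the mat (x of red_center in the frame of mat between -0.12 and 0.12 m and y of red_center in the frame of mat between -0.06 and 0.06 m and z of red_center in the frame of mat between 0.042 and 0.057 m and angle between each of red_center, blue_center, yellow_center, pawn_center's own z axis and vertical below 0.15 rad and linear speed of each of red_can, blue_can, yellow_can, pawn below 0.05 m/s and contact force between the fingers and red_can below 0.2 N and x of blue_center in the frame of mat between -0.12 and 0.12 m and y of blue_center in the frame of mat between -0.06 and 0.06 m and z of blue_center in the frame of mat between 0.042 and 0.057 m and contact force between the fingers and blue_can below 0.2 N and x of yellow_center in the frame of mat between -0.12 and 0.12 m and y of yellow_center in the frame of mat between -0.06 and 0.06 m and z of yellow_center in the frame of mat between 0.042 and 0.057 m and contact force between the fingers and yellow_can below 0.2 N and horizontal distance between pawn_center and plate below 0.015 m and z of pawn_center in the frame of plate between 0.028 and 0.042 m and contact force between the fingers and pawn below 0.2 N), for 0.2 s.
At the end, for the whole second after the job is handed in: The pawn stands upright and released on the white plate within 15 mm of its middle, and each canister stands upright, at rest and released on the disc of its own colour, within 12 mm of its centre (horizontal distance between pawn_center and plate below 0.015 m and z of pawn_center in the frame of plate between 0.028 and 0.042 m and angle between each of pawn_center, red_center, blue_center, yellow_center's own z axis and vertical below 0.15 rad and linear speed of pawn below 0.05 m/s and contact force between the fingers and pawn below 0.2 N and horizontal distance between red_center and red_disc below 0.012 m and z of red_center in the frame of red_disc between 0.04 and 0.054 m and linear speed of each of red_can, blue_can, yellow_can below 0.03 m/s and contact force between the fingers and red_can below 0.2 N and horizontal distance between blue_center and blue_disc below 0.012 m and z of blue_center in the frame of blue_disc between 0.04 and 0.054 m and contact force between the fingers and blue_can below 0.2 N and horizontal distance between yellow_center and yellow_disc below 0.012 m and z of yellow_center in the frame of yellow_disc between 0.04 and 0.054 m and contact force between the fingers and yellow_can below 0.2 N); the robot touches nothing.
It fails at once if a canister or the pawn is tipped over (beyond 40 degrees) (angle between any of red_center, blue_center, yellow_center, pawn_center's own z axis and vertical above 0.7 rad).
It also fails if it takes over 144 s, if anything falls off the work surface, if the arm or the gripper's body presses on something with over 40 N, if the wrist force passes 120 N, or if a joint passes its speed limit or range.

## Robot

A 6-joint arm with a two-finger parallel gripper is mounted at the origin on the work surface. World frame = base frame: x ahead of the robot, y to its left, z up, the work surface at z = 0. Lengths are in m, angles in rad, forces in N, time in s.
With the tool pointing down it reaches from about 0.3 to 0.775 m from the base axis. Payload 14.6 kg.
Tool frame: the origin (TCP) lies at the very end of the fingers, on their centre line; the grasp point (between the pads) lies ctrl.grasp_offset behind it (ctrl.grasp_offset is the distance from the TCP to the grasp point, in m); z points along the fingers, y is the direction in which the jaws open and shut (so a half turn about z gives the same grasp; the last joint's range is limited). The gripper opens to 94 mm and grips with 3 to 60 N. Pads are 16 mm wide; open, the fingers measure 119 mm over their backs; the gripper's body (75 mm by 177 mm) begins 78 mm behind the grasp point.
Start: joints at [1.093, 0.3, 1.521, -0, 1.321, -0.067], TCP at [0.22, 0.504, 0.205] pointing down, gripper open.
Joint ranges: [-3.03, 3.03], [-0.79, 2.21], [0.23, 2.52], [-1.04, 4.18], [0, 3.07], [-2.55, 2.55]. Speed limits (rad/s): [2.22, 2.22, 2.57, 3.14, 3.14, 3.14].

## Interface

Orientations are given as [roll, pitch, yaw] about the fixed x, y, z axes, in that order (R = Rz(yaw) Ry(pitch) Rx(roll)).
In Python, from station import ctrl gives the robot as it stands. The module is installed in compiled form; this text tells all that it offers.
- The arm moves only by the tool carry_out, never from a script. Its argument "deltas" is a list of rows, each an object of numbers: "x", "y", "z": the shift along the tool's x, y, z in units of 0.02 m (1.0 is 0.02 m); "wx", "wy", "wz": the turn, a rotation vector about the tool's x, y, z in units of 0.08 rad (1.0 is 0.08 rad); "jaw": the opening in per cent of the stroke, from 0 (shut) to 100 (fully open). A call has 1 to 12 rows; each row shifts and turns the commanded pose from where the row before left it, along the tool's axes as they then stand; what a row does not reach is not made up. A row lasts 1/12 s, in which the tool goes at most 41.7 mm and 7.16 degrees, less where a joint would pass 70% of its speed; a pose out of reach is approached as far as the arm can. A call with a number of a shift or a turn outside -1 to 1 is refused whole. A call with a gripper value outside its range is refused whole. The fingers move at their own pace and stop on an object; "squeeze" is the grip in N (left out, the last holds). Time passes only in rows, so rows that do not move let the fingers close. It gives the time, the measured TCP pose, the force and the opening at its end, in the units of the state.
- ctrl.get_obs(): the state, without advancing time (a new reading comes with each control period).
- ctrl.camera(name): name is "side" or "top"; returns the picture (480x640x3 uint8, blue, green, red); there is no depth.
- ctrl.camera_params(name): a dict with "mtx" (3x3 intrinsics, pixels), "origin" and "attitude" of the camera in the world. Camera axes: x right, y down, z forward; pixel columns grow to the right and rows downward; lengths in m; the calibration is good to about 2 mm. A picture is of the moment at which its call begins. camera_params takes no time and is no camera call.
- ctrl.hand_in(): hands the job in, once; it reports no verdict.
Trained networks look in the newest picture that a camera, given by its name, has taken for a name from the list of things; names that differ only in an ending like _2 or _b are one class to them, and where a whole thing is asked for, a point or a joint stands for the part that bears it (a point fixed in the world has none). Each returns a list of dicts, best first, with "conf" (0 to 1); they miss things now and then, are a little off and sometimes report something else, mostly with a low value. They report only what shows in the picture. A call takes as long as a camera call.
- ctrl.boxes_of(camera, label): "rect" ([left, top, right, bottom] in pixels, round what is visible of it).
- ctrl.mark_of(camera, label): "position" ([row, column] in pixels: a listed point, or the origin of a listed thing).
The state is a dict: "time_s": time; "qpos": joint angles; "joint_vel": joint speeds; "tau": joint torques, N m; "ee_pos": TCP position; "eef_rot": TCP orientation; "force": force on the tool from outside, world axes, zero at the start; "moment": the same for the moment, N m; "grip_width": finger opening in m.
Only numpy, scipy, OpenCV 4.12 (cv2) and the standard library are available. Lean on these libraries where they do the work, as an engineer would, in place of code of your own. Each camera call takes 0.05 s, during which the arm holds its last target.

## Working session

There is one attempt and no reset: what is moved stays moved. The work goes in short steps, Python scripts to look and compute and a tool call to move; the robot and the scene stay as the last step left them, time stands still between calls to the robot, and variables do not carry over. Pictures are saved under pics/ and viewed, and the job is handed in when it is done.

Besides the shell and the picture viewer there is one more tool, called after ">>>" by a JSON object that holds its "op" and its "data". carry_out: Moves the arm, as the interface text tells. Its arguments: {"type":"object","properties":{"deltas":{"type":"array"},"squeeze":{"type":"number"}},"required":["deltas"]}

```bash
mkdir -p pics; ls; python3 - <<'E'
from station import ctrl
import cv2
o=ctrl.get_obs()
for k in o: print(k,o[k])
print(ctrl.grasp_offset)
for c in ["top","side"]:
    cv2.imwrite(f"pics/{c}0.png",ctrl.camera(c)); print(ctrl.camera_params(c))
    for l in ["red_center","blue_center","yellow_center","pawn_center","red_disc","blue_disc","yellow_disc","plate","mat","stand"]:
        print(c,l,[(d['conf'],d['position']) for d in ctrl.mark_of(c,l)][:2])
E
```

```text
pics
time_s 0.0
qpos [ 1.09340979e+00  3.00452874e-01  1.52158789e+00  1.84311772e-05
  1.32071616e+00 -6.65770738e-02]
joint_vel [ 0.00024437 -0.00046709 -0.00039533  0.00094119 -0.00163158 -0.00169761]
tau [-1.48707895e-03 -5.31819069e+01 -3.52727044e+01  7.07728160e-02
  2.44903058e-02 -1.03759503e-04]
ee_pos [0.21950583 0.50400447 0.20489346]
eef_rot [-3.14043215e+00 -9.52692324e-05  2.73077856e+00]
force [ 0.317893   -1.30613423 -0.22351832]
moment [0.01241121 0.0229579  0.00819292]
grip_width 0.09394554005194515
0.0188
{'mtx': array([[515.71849415,   0.        , 323.90122537],
       [  0.        , 515.71849415, 239.03187542],
       [  0.        ,   0.        ,   1.        ]]), 'origin': array([ 0.48647871, -0.01110776,  0.93958554]), 'attitude': array([-3.10393403, -0.0146029 , -1.58908022])}
top red_center [(0.9, [207.2, 285.8])]
top blue_center [(0.79, [189.9, 349.4])]
top yellow_center [(0.97, [234.8, 327.5])]
top pawn_center [(0.54, [201.0, 316.2])]
top red_disc [(0.57, [193.6, 353.2])]
top blue_disc [(0.82, [210.6, 287.1])]
top yellow_disc [(0.78, [234.3, 326.3]), (0.63, [194.3, 350.6])]
top plate [(0.69, [267.3, 153.5])]
top mat [(0.87, [279.7, 473.0])]
top stand [(0.88, [207.4, 314.0])]
{'mtx': array([[454.59840354,   0.        , 320.20699508],
       [  0.        , 454.59840354, 236.60001422],
       [  0.        ,   0.        ,   1.        ]]), 'origin': array([ 0.37597873, -0.53332052,  0.70971721]), 'attitude': array([-2.44483247e+00,  1.21026310e-03, -2.78946769e-01])}
side red_center [(0.97, [213.2, 339.5])]
side blue_center [(0.63, [259.0, 369.9])]
side yellow_center [(0.68, [244.1, 328.7])]
side pawn_center [(0.83, [241.5, 354.3])]
side red_disc [(0.55, [269.0, 370.8])]
side blue_disc [(0.4, [228.0, 335.2])]
side yellow_disc [(0.79, [261.2, 328.2])]
side plate [(0.66, [166.0, 262.3])]
side mat [(0.57, [406.7, 319.8])]
side stand [(0.63, [251.1, 352.6])]
```

View pics/top0.png

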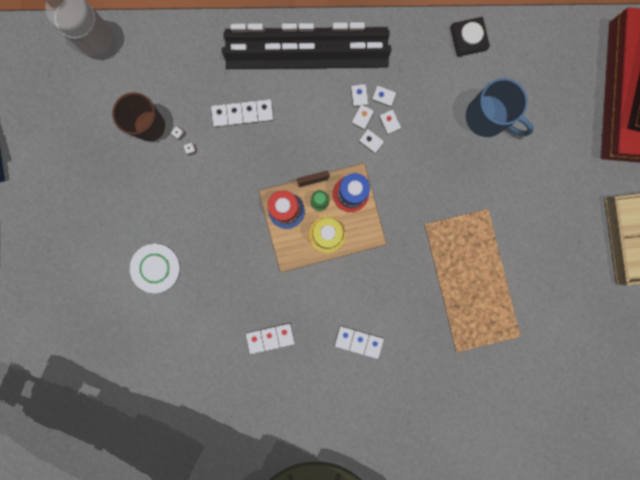

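View pics/side0.png

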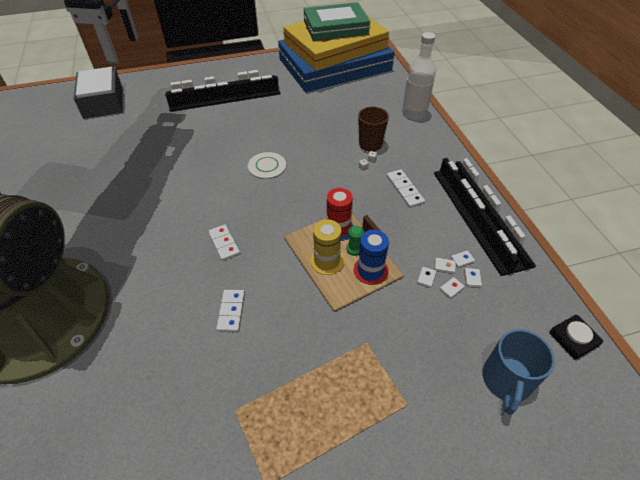

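The top picture shows the red can on the left (blue) disc at about (285,208). The blue can is on the right (red) disc at (352,192), and yellow is on its own disc at (327,234). The pawn is at (319,200), the plate at (154,268) and the mat at (473,280).

```bash
cat > h.py <<'E'
from station import ctrl
import numpy as np, cv2
from scipy.spatial.transform import Rotation as R
def ray(c,u,v,z):
    p=ctrl.camera_params(c);Rm=R.from_euler('xyz',p['attitude']).as_matrix();o=p['origin']
    d=Rm@np.linalg.inv(p['mtx'])@np.array([u,v,1.]);return o+d*(z-o[2])/d[2]
def proj(c,P):
    p=ctrl.camera_params(c);Rm=R.from_euler('xyz',p['attitude']).as_matrix()
    q=p['mtx']@(Rm.T@(np.asarray(P,float)-p['origin']));return q[:2]/q[2]
H=dict(red_center=.057,blue_center=.057,yellow_center=.057,pawn_center=.04,red_disc=.01,blue_disc=.01,yellow_disc=.01,plate=0,mat=0,stand=0)
E
python3 - <<'E'
from h import *
m={'top':dict(red_center=[207.2,285.8],blue_center=[189.9,349.4],yellow_center=[234.8,327.5],pawn_center=[201,316.2],red_disc=[193.6,353.2],blue_disc=[210.6,287.1],yellow_disc=[234.3,326.3],plate=[267.3,153.5],mat=[279.7,473],stand=[207.4,314]),
'side':dict(red_center=[213.2,339.5],blue_center=[259,369.9],yellow_center=[244.1,328.7],pawn_center=[241.5,354.3],red_disc=[269,370.8],blue_disc=[228,335.2],yellow_disc=[261.2,328.2],plate=[166,262.3],mat=[406.7,319.8],stand=[251.1,352.6])}
for l in H: print(l,*[np.round(ray(c,m[c][l][1],m[c][l][0],H[l])[:2],4) for c in m])
# segmentation
im=cv2.imread('pics/top0.png');hsv=cv2.cvtColor(im,cv2.COLOR_BGR2HSV)
def big(mask,z,name,c='top'):
    cs,_=cv2.findContours(mask.astype(np.uint8),cv2.RETR_EXTERNAL,cv2.CHAIN_APPROX_NONE)
    k=max(cs,key=cv2.contourArea);r=cv2.minAreaRect(k);b=cv2.boxPoints(r)
    P=np.array([ray(c,x,y,z)[:2] for x,y in b]);print(name,r,P.mean(0).round(4),P.round(3).tolist())
h,s,v=[hsv[...,i].astype(int) for i in range(3)]
yy,xx=np.mgrid[:480,:640]
big(cv2.morphologyEx(((s>60)&(xx>400)&(xx<540)&(yy>190)&(yy<370)).astype(np.uint8),cv2.MORPH_CLOSE,np.ones((5,5))),.004,'mat')
big((v>150)&(s<60)&(xx<200)&(yy>230)&(yy<310),.005,'plate')
big(cv2.morphologyEx(((s>60)&(xx>240)&(xx<400)&(yy>155)&(yy<290)).astype(np.uint8),cv2.MORPH_CLOSE,np.ones((5,5))),.01,'stand')
# white lid spots z=.102
for n,(a,b) in dict(red=(283,205),blue=(355,188),yellow=(327,233)).items():
    M=((v>170)&(s<70)&(abs(xx-a)<12)&(abs(yy-b)<12)).astype(np.uint8);mm=cv2.moments(M,True)
    u,w=mm['m10']/mm['m00'],mm['m01']/mm['m00'];print(n,u,w,mm['m00'],ray('top',u,w,.102).round(4))
im=cv2.resize(im[150:290,240:400],None,fx=5,fy=5,interpolation=cv2.INTER_CUBIC)[:600];cv2.imwrite('pics/z0.png',im)
E
```

```text
red_center [0.5753 0.0397] [0.5783 0.0389]
blue_center [ 0.6033 -0.07  ] [ 0.597  -0.0832]
yellow_center [ 0.5266 -0.0309] [ 0.5357 -0.0297]
pawn_center [ 0.587  -0.0126] [ 0.5885 -0.024 ]
red_disc [ 0.6027 -0.0799] [ 0.6064 -0.0736]
blue_disc [0.5738 0.0402] [0.5721 0.0433]
yellow_disc [ 0.5297 -0.0298] [ 0.5342 -0.0337]
plate [0.4759 0.284 ] [0.4677 0.2824]
mat [ 0.4425 -0.2963] [ 0.4434 -0.2925]
stand [ 0.5798 -0.0084] [ 0.5901 -0.016 ]
mat ((472.1560974121094, 279.948486328125), (132.7709503173828, 66.01981353759766), 76.13897705078125) [ 0.4428 -0.2935] [[0.547, -0.209], [0.574, -0.327], [0.338, -0.378], [0.312, -0.26]]
plate ((153.75001525878906, 268.2500305175781), (49.497474670410156, 50.20458221435547), 45.0) [0.4743 0.282 ] [[0.475, 0.345], [0.538, 0.281], [0.473, 0.219], [0.411, 0.283]]
stand ((321.85064697265625, 216.43984985351562), (86.44581604003906, 110.1507797241211), 75.0685806274414) [ 0.5624 -0.0226] [[0.614, 0.093], [0.663, -0.101], [0.51, -0.138], [0.463, 0.055]]
red 282.1787709497207 204.88268156424581 179.0 [0.5746 0.043  0.102 ]
blue 354.7298850574713 187.48275862068965 174.0 [ 0.6011 -0.0758  0.102 ]
yellow 327.6022099447514 232.22651933701658 181.0 [ 0.5288 -0.0301  0.102 ]
```

View pics/z0.png

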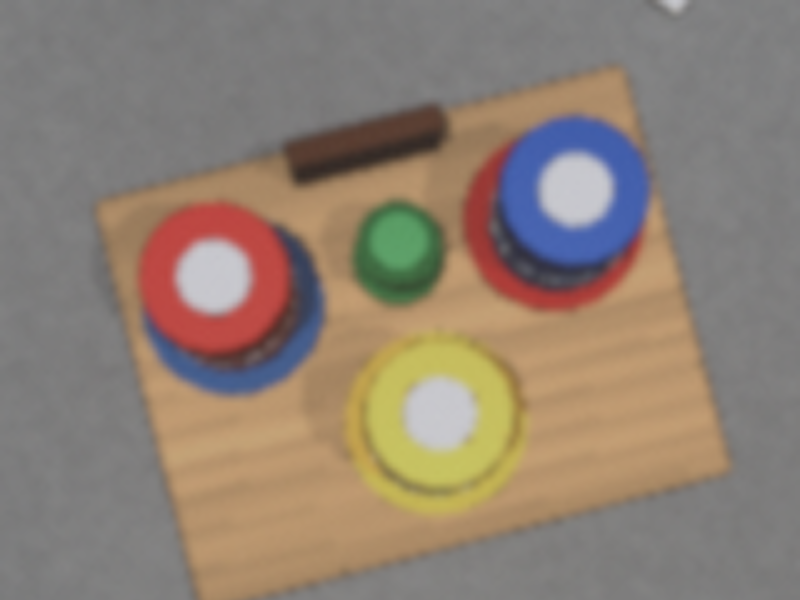

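>>> {"op": "carry_out", "data": {"deltas": [{"wz": 1}, {"wz": 1}, {"wz": 1}, {"wz": 1}, {"wz": 1}, {"wz": 1}, {"wz": 1}, {"wz": 1}, {"wz": 1}, {"wz": 1}, {"wz": 1}, {"wz": 1}], "squeeze": 20}}

```text
invalid input
```

>>> {"op": "carry_out", "data": {"deltas": [{"wz": 1}, {"wz": 1}, {"wz": 1}, {"wz": 1}, {"wz": 1}, {"wz": 1}, {"wz": 1}, {"wz": 1}, {"wz": 1}, {"wz": 1}, {"wz": 1}, {"wz": 1}]}}

```text
invalid input
```

>>> {"op": "carry_out", "data": {"deltas": [{"wz": 1}, {"wz": 1}, {"wz": 1}, {"wz": 1}, {"wz": 1}, {"wz": 1}, {"wz": 1}, {}, {}]}}

```text
invalid input
```

```bash
cat >> h.py <<'E'
def to(x,y,z,yaw=None):
    o=ctrl.get_obs();T=R.from_euler('xyz',o['eef_rot']);d=T.inv().apply(np.array([x,y,z])-o['ee_pos'])/.02
    print('t',round(o['time_s'],2),'pos',o['ee_pos'].round(4),'rot',o['eef_rot'].round(4),'w',round(o['grip_width'],4),'F',o['force'].round(1));print('delta units',d.round(2))
    if yaw is not None:
        a=(o['eef_rot'][2]-yaw)/.08; print('wz',round(a,2))
        d=(R.from_euler('xyz',[np.pi,0,yaw]).inv().apply(np.array([x,y,z])-o['ee_pos'])/.02);print('after turn',d.round(2))
E
python3 -c "
from h import *
to(.530,-.0303,.16,.247)"
```

```text
t 1.1 pos [0.2196 0.5042 0.2054] rot [-3.1416 -0.      2.7308] w 0.094 F [ 0.4  0.2 -0.3]
delta units [-24.9  -18.31   2.27]
wz 31.05
after turn [ 8.51 29.71  2.27]
```

>>> {"op": "carry_out", "data": {"deltas": [{"x": 0, "y": 0, "z": 0, "wx": 0, "wy": 0, "wz": 1, "jaw": 100}, {"x": 0, "y": 0, "z": 0, "wx": 0, "wy": 0, "wz": 1, "jaw": 100}, {"x": 0, "y": 0, "z": 0, "wx": 0, "wy": 0, "wz": 1, "jaw": 100}, {"x": 0, "y": 0, "z": 0, "wx": 0, "wy": 0, "wz": 1, "jaw": 100}, {"x": 0, "y": 0, "z": 0, "wx": 0, "wy": 0, "wz": 1, "jaw": 100}, {"x": 0, "y": 0, "z": 0, "wx": 0, "wy": 0, "wz": 1, "jaw": 100}, {"x": 0, "y": 0, "z": 0, "wx": 0, "wy": 0, "wz": 1, "jaw": 100}, {"x": 0, "y": 0, "z": 0, "wx": 0, "wy": 0, "wz": 1, "jaw": 100}, {"x": 0, "y": 0, "z": 0, "wx": 0, "wy": 0, "wz": 1, "jaw": 100}, {"x": 0, "y": 0, "z": 0, "wx": 0, "wy": 0, "wz": 1, "jaw": 100}, {"x": 0, "y": 0, "z": 0, "wx": 0, "wy": 0, "wz": 1, "jaw": 100}, {"x": 0, "y": 0, "z": 0, "wx": 0, "wy": 0, "wz": 1, "jaw": 100}], "squeeze": 20}}

```text
time_s: 2.1
ee_pos: [0.2196, 0.5042, 0.2054]
eef_rot: [-3.142, 0.0, 1.767]
force: [-0.4, 0.2, 0.7]
grip_width: 0.0942
```

>>> {"op": "carry_out", "data": {"deltas": [{"wz": 1, "jaw": 100}, {"wz": 1, "jaw": 100}, {"wz": 1, "jaw": 100}, {"wz": 1, "jaw": 100}, {"wz": 1, "jaw": 100}, {"wz": 1, "jaw": 100}, {"wz": 1, "jaw": 100}, {"wz": 1, "jaw": 100}, {"wz": 1, "jaw": 100}, {"wz": 1, "jaw": 100}, {"wz": 1, "jaw": 100}, {"wz": 1, "jaw": 100}]}}

```text
invalid input
```

>>> {"op": "carry_out", "data": {"deltas": [{"x": 0, "y": 0, "z": 0, "wx": 0, "wy": 0, "wz": 1, "jaw": 100}, {"x": 0, "y": 0, "z": 0, "wx": 0, "wy": 0, "wz": 1, "jaw": 100}, {"x": 0, "y": 0, "z": 0, "wx": 0, "wy": 0, "wz": 1, "jaw": 100}, {"x": 0, "y": 0, "z": 0, "wx": 0, "wy": 0, "wz": 1, "jaw": 100}, {"x": 0, "y": 0, "z": 0, "wx": 0, "wy": 0, "wz": 1, "jaw": 100}, {"x": 0, "y": 0, "z": 0, "wx": 0, "wy": 0, "wz": 1, "jaw": 100}, {"x": 0, "y": 0, "z": 0, "wx": 0, "wy": 0, "wz": 1, "jaw": 100}, {"x": 0, "y": 0, "z": 0, "wx": 0, "wy": 0, "wz": 1, "jaw": 100}, {"x": 0, "y": 0, "z": 0, "wx": 0, "wy": 0, "wz": 1, "jaw": 100}, {"x": 0, "y": 0, "z": 0, "wx": 0, "wy": 0, "wz": 1, "jaw": 100}, {"x": 0, "y": 0, "z": 0, "wx": 0, "wy": 0, "wz": 1, "jaw": 100}, {"x": 0, "y": 0, "z": 0, "wx": 0, "wy": 0, "wz": 1, "jaw": 100}]}}

```text
time_s: 3.1
ee_pos: [0.2196, 0.5042, 0.2055]
eef_rot: [3.142, 0.0, 0.807]
force: [0.3, 0.2, 0.8]
grip_width: 0.0938
```

>>> {"op": "carry_out", "data": {"deltas": [{"x": 0, "y": 0, "z": 0, "wx": 0, "wy": 0, "wz": 1, "jaw": 100}, {"x": 0, "y": 0, "z": 0, "wx": 0, "wy": 0, "wz": 1, "jaw": 100}, {"x": 0, "y": 0, "z": 0, "wx": 0, "wy": 0, "wz": 1, "jaw": 100}, {"x": 0, "y": 0, "z": 0, "wx": 0, "wy": 0, "wz": 1, "jaw": 100}, {"x": 0, "y": 0, "z": 0, "wx": 0, "wy": 0, "wz": 1, "jaw": 100}, {"x": 0, "y": 0, "z": 0, "wx": 0, "wy": 0, "wz": 1, "jaw": 100}, {"x": 0, "y": 0, "z": 0, "wx": 0, "wy": 0, "wz": 1, "jaw": 100}, {"x": 0.3, "y": 1, "z": 0, "wx": 0, "wy": 0, "wz": 0, "jaw": 100}, {"x": 0.3, "y": 1, "z": 0, "wx": 0, "wy": 0, "wz": 0, "jaw": 100}, {"x": 0.3, "y": 1, "z": 0, "wx": 0, "wy": 0, "wz": 0, "jaw": 100}, {"x": 0.3, "y": 1, "z": 0, "wx": 0, "wy": 0, "wz": 0, "jaw": 100}, {"x": 0.3, "y": 1, "z": 0, "wx": 0, "wy": 0, "wz": 0, "jaw": 100}]}}

```text
time_s: 4.1
ee_pos: [0.2739, 0.4139, 0.2055]
eef_rot: [-3.142, -0.0, 0.251]
force: [-0.2, 0.1, 0.8]
grip_width: 0.0939
```

>>> {"op": "carry_out", "data": {"deltas": [{"x": 0.3, "y": 1, "z": 0, "wx": 0, "wy": 0, "wz": 0, "jaw": 100}, {"x": 0.3, "y": 1, "z": 0, "wx": 0, "wy": 0, "wz": 0, "jaw": 100}, {"x": 0.3, "y": 1, "z": 0, "wx": 0, "wy": 0, "wz": 0, "jaw": 100}, {"x": 0.3, "y": 1, "z": 0, "wx": 0, "wy": 0, "wz": 0, "jaw": 100}, {"x": 0.3, "y": 1, "z": 0, "wx": 0, "wy": 0, "wz": 0, "jaw": 100}, {"x": 0.3, "y": 1, "z": 0, "wx": 0, "wy": 0, "wz": 0, "jaw": 100}, {"x": 0.3, "y": 1, "z": 0, "wx": 0, "wy": 0, "wz": 0, "jaw": 100}, {"x": 0.3, "y": 1, "z": 0, "wx": 0, "wy": 0, "wz": 0, "jaw": 100}, {"x": 0.3, "y": 1, "z": 0, "wx": 0, "wy": 0, "wz": 0, "jaw": 100}, {"x": 0.3, "y": 1, "z": 0, "wx": 0, "wy": 0, "wz": 0, "jaw": 100}, {"x": 0.3, "y": 1, "z": 0, "wx": 0, "wy": 0, "wz": 0, "jaw": 100}, {"x": 0.3, "y": 1, "z": 0, "wx": 0, "wy": 0, "wz": 0, "jaw": 100}]}}

```text
time_s: 5.1
ee_pos: [0.4032, 0.1992, 0.2056]
eef_rot: [-3.142, -0.0, 0.251]
force: [-0.0, 1.0, -0.9]
grip_width: 0.0941
```

```bash
python3 -c "
from h import *
to(.530,-.0303,.16,.247)"
```

```text
t 5.1 pos [0.4032 0.1992 0.2056] rot [-3.1416e+00 -3.0000e-04  2.5080e-01] w 0.0941 F [-0.   1.  -0.9]
delta units [ 3.29 12.69  2.28]
wz 0.05
after turn [ 3.34 12.68  2.28]
```

>>> {"op": "carry_out", "data": {"deltas": [{"x": 0.3, "y": 1, "z": 0.2, "wx": 0, "wy": 0, "wz": 0, "jaw": 100}, {"x": 0.3, "y": 1, "z": 0.2, "wx": 0, "wy": 0, "wz": 0, "jaw": 100}, {"x": 0.3, "y": 1, "z": 0.2, "wx": 0, "wy": 0, "wz": 0, "jaw": 100}, {"x": 0.3, "y": 1, "z": 0.2, "wx": 0, "wy": 0, "wz": 0, "jaw": 100}, {"x": 0.3, "y": 1, "z": 0.2, "wx": 0, "wy": 0, "wz": 0, "jaw": 100}, {"x": 0.3, "y": 1, "z": 0.2, "wx": 0, "wy": 0, "wz": 0, "jaw": 100}, {"x": 0.3, "y": 1, "z": 0.2, "wx": 0, "wy": 0, "wz": 0, "jaw": 100}, {"x": 0.3, "y": 1, "z": 0.2, "wx": 0, "wy": 0, "wz": 0, "jaw": 100}, {"x": 0.3, "y": 1, "z": 0.2, "wx": 0, "wy": 0, "wz": 0, "jaw": 100}, {"x": 0.3, "y": 1, "z": 0.2, "wx": 0, "wy": 0, "wz": 0, "jaw": 100}, {"x": 0.3, "y": 1, "z": 0.2, "wx": 0, "wy": 0, "wz": 0, "jaw": 100}, {"x": 0, "y": 1, "z": 0, "wx": 0, "wy": 0, "wz": 0, "jaw": 100}]}}

```text
time_s: 6.1
ee_pos: [0.5268, -0.0168, 0.1606]
eef_rot: [-3.141, 0.001, 0.251]
force: [0.2, 1.0, -0.7]
grip_width: 0.0939
```

```bash
python3 - <<'E'
from h import *
to(.530,-.0303,.044)
for c in ["top","side"]: cv2.imwrite(f"pics/{c}1.png",ctrl.camera(c))
E
```

```text
t 6.1 pos [ 0.5268 -0.0168  0.1606] rot [-3.1413e+00  8.0000e-04  2.5090e-01] w 0.0939 F [ 0.2  1.  -0.7]
delta units [-0.01  0.69  5.83]
```

View pics/side1.png

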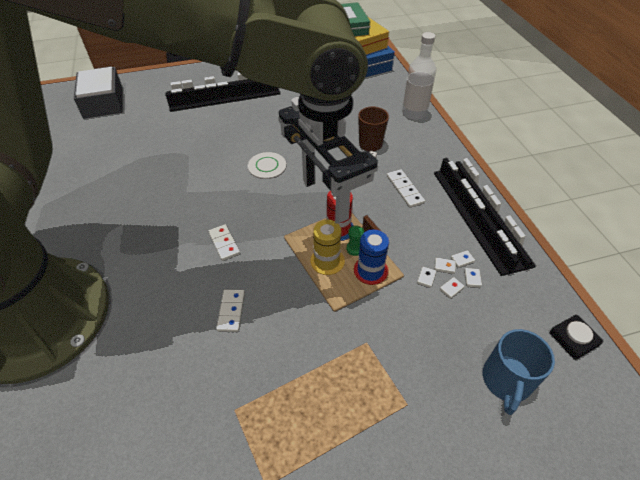

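The side view shows the open gripper above the yellow can at (327,245), and the approach is clear.

>>> {"op": "carry_out", "data": {"deltas": [{"x": 0, "y": 0.7, "z": 0, "wx": 0, "wy": 0, "wz": 0, "jaw": 100}, {"x": 0, "y": 0, "z": 1, "wx": 0, "wy": 0, "wz": 0, "jaw": 100}, {"x": 0, "y": 0, "z": 1, "wx": 0, "wy": 0, "wz": 0, "jaw": 100}, {"x": 0, "y": 0, "z": 1, "wx": 0, "wy": 0, "wz": 0, "jaw": 100}, {"x": 0, "y": 0, "z": 1, "wx": 0, "wy": 0, "wz": 0, "jaw": 100}, {"x": 0, "y": 0, "z": 1, "wx": 0, "wy": 0, "wz": 0, "jaw": 100}, {"x": 0, "y": 0, "z": 0.8, "wx": 0, "wy": 0, "wz": 0, "jaw": 100}, {"x": 0, "y": 0, "z": 0, "wx": 0, "wy": 0, "wz": 0, "jaw": 40}, {"x": 0, "y": 0, "z": 0, "wx": 0, "wy": 0, "wz": 0, "jaw": 40}, {"x": 0, "y": 0, "z": 0, "wx": 0, "wy": 0, "wz": 0, "jaw": 40}, {"x": 0, "y": 0, "z": 0, "wx": 0, "wy": 0, "wz": 0, "jaw": 40}, {"x": 0, "y": 0, "z": 0, "wx": 0, "wy": 0, "wz": 0, "jaw": 40}]}}

```text
time_s: 7.2
ee_pos: [0.5303, -0.0295, 0.0465]
eef_rot: [3.141, -0.002, 0.251]
force: [0.3, -0.3, 0.4]
grip_width: 0.0639
```

>>> {"op": "carry_out", "data": {"deltas": [{"x": 0, "y": 0, "z": 0, "wx": 0, "wy": 0, "wz": 0, "jaw": 30}, {"x": 0, "y": 0, "z": 0, "wx": 0, "wy": 0, "wz": 0, "jaw": 30}, {"x": 0, "y": 0, "z": 0, "wx": 0, "wy": 0, "wz": 0, "jaw": 30}, {"x": 0, "y": 0, "z": 0, "wx": 0, "wy": 0, "wz": 0, "jaw": 30}]}}

```text
time_s: 7.53
ee_pos: [0.53, -0.0295, 0.0459]
eef_rot: [3.141, -0.001, 0.251]
force: [-1.2, -0.4, 5.1]
grip_width: 0.05
```

```bash
python3 - <<'E'
from h import *
m=np.array([.4428,-.2935]);a=np.array([.977,.212])
for k in (-.075,0,.075): print((m+k*a).round(4))
to(*(m-.075*a),.16)
E
```

```text
[ 0.3695 -0.3094]
[ 0.4428 -0.2935]
[ 0.5161 -0.2776]
t 7.53 pos [ 0.53   -0.0295  0.0459] rot [ 3.1413e+00 -6.0000e-04  2.5080e-01] w 0.05 F [-1.2 -0.4  5.1]
delta units [-11.24  11.57  -5.71]
```

>>> {"op": "carry_out", "data": {"deltas": [{"x": 0, "y": 0, "z": -0.5, "wx": 0, "wy": 0, "wz": 0, "jaw": 30}, {"x": 0, "y": 0, "z": -1, "wx": 0, "wy": 0, "wz": 0, "jaw": 30}, {"x": 0, "y": 0, "z": -1, "wx": 0, "wy": 0, "wz": 0, "jaw": 30}, {"x": -0.5, "y": 0.5, "z": -0.5, "wx": 0, "wy": 0, "wz": 0, "jaw": 30}, {"x": -1, "y": 1, "z": 0, "wx": 0, "wy": 0, "wz": 0, "jaw": 30}, {"x": -1, "y": 1, "z": 0, "wx": 0, "wy": 0, "wz": 0, "jaw": 30}, {"x": -1, "y": 1, "z": 0, "wx": 0, "wy": 0, "wz": 0, "jaw": 30}, {"x": -1, "y": 1, "z": 0, "wx": 0, "wy": 0, "wz": 0, "jaw": 30}, {"x": -1, "y": 1, "z": 0, "wx": 0, "wy": 0, "wz": 0, "jaw": 30}, {"x": -1, "y": 1, "z": 0, "wx": 0, "wy": 0, "wz": 0, "jaw": 30}, {"x": -1, "y": 1, "z": 0, "wx": 0, "wy": 0, "wz": 0, "jaw": 30}, {"x": -1, "y": 1, "z": 0, "wx": 0, "wy": 0, "wz": 0, "jaw": 30}]}}

```text
time_s: 8.53
ee_pos: [0.4064, -0.2374, 0.106]
eef_rot: [3.141, -0.0, 0.251]
force: [1.0, 0.0, -1.2]
grip_width: 0.0495
```

>>> {"op": "carry_out", "data": {"deltas": [{"x": -1, "y": 1, "z": 0, "wx": 0, "wy": 0, "wz": 0, "jaw": 30}, {"x": -1, "y": 1, "z": 0, "wx": 0, "wy": 0, "wz": 0, "jaw": 30}, {"x": -0.7, "y": 1, "z": 0, "wx": 0, "wy": 0, "wz": 0, "jaw": 30}, {"x": 0, "y": 0, "z": 0, "wx": 0, "wy": 0, "wz": 0, "jaw": 30}, {"x": 0, "y": 0, "z": 0, "wx": 0, "wy": 0, "wz": 0, "jaw": 30}]}}

```text
time_s: 8.95
ee_pos: [0.3694, -0.3085, 0.1057]
eef_rot: [-3.141, 0.0, 0.249]
force: [1.2, 0.6, -1.6]
grip_width: 0.0499
```

```bash
python3 - <<'E'
from h import *
to(.3695,-.3094,.039)
for c in ["top","side"]: cv2.imwrite(f"pics/{c}2.png",ctrl.camera(c))
E
```

```text
t 8.95 pos [ 0.3694 -0.3085  0.1057] rot [-3.1415  0.      0.2487] w 0.0499 F [ 1.2  0.6 -1.6]
delta units [-0.01  0.05  3.34]
```

View pics/side2.png

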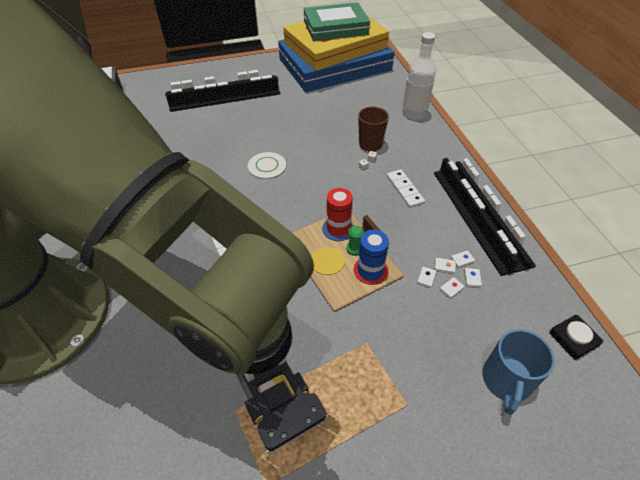

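The side view shows the yellow can held over the near part of the mat. The other cans and the pawn are undisturbed, and the yellow disc is uncovered at (328,262). Next I'll lower it and release.

>>> {"op": "carry_out", "data": {"deltas": [{"x": 0, "y": 0, "z": 1, "wx": 0, "wy": 0, "wz": 0, "jaw": 30}, {"x": 0, "y": 0, "z": 1, "wx": 0, "wy": 0, "wz": 0, "jaw": 30}, {"x": 0, "y": 0, "z": 0.7, "wx": 0, "wy": 0, "wz": 0, "jaw": 30}, {"x": 0, "y": 0, "z": 0.3, "wx": 0, "wy": 0, "wz": 0, "jaw": 30}, {"x": 0, "y": 0, "z": 0.2, "wx": 0, "wy": 0, "wz": 0, "jaw": 30}, {"x": 0, "y": 0, "z": 0.15, "wx": 0, "wy": 0, "wz": 0, "jaw": 30}, {"x": 0, "y": 0, "z": 0, "wx": 0, "wy": 0, "wz": 0, "jaw": 30}]}}

```text
time_s: 9.63
ee_pos: [0.3702, -0.3077, 0.0386]
eef_rot: [3.141, -0.0, 0.251]
force: [0.6, -0.3, -1.3]
grip_width: 0.0498
```

>>> {"op": "carry_out", "data": {"deltas": [{"x": 0, "y": 0, "z": 0, "wx": 0, "wy": 0, "wz": 0, "jaw": 60}, {"x": 0, "y": 0, "z": 0, "wx": 0, "wy": 0, "wz": 0, "jaw": 90}, {"x": 0, "y": 0, "z": 0, "wx": 0, "wy": 0, "wz": 0, "jaw": 100}, {"x": 0, "y": 0, "z": 0, "wx": 0, "wy": 0, "wz": 0, "jaw": 100}, {"x": 0, "y": 0, "z": -0.5, "wx": 0, "wy": 0, "wz": 0, "jaw": 100}, {"x": 0, "y": 0, "z": -1, "wx": 0, "wy": 0, "wz": 0, "jaw": 100}, {"x": 0, "y": 0, "z": -1, "wx": 0, "wy": 0, "wz": 0, "jaw": 100}, {"x": 0, "y": 0, "z": -1, "wx": 0, "wy": 0, "wz": 0, "jaw": 100}, {"x": 0, "y": 0, "z": -1, "wx": 0, "wy": 0, "wz": 0, "jaw": 100}, {"x": 0, "y": 0, "z": -1, "wx": 0, "wy": 0, "wz": 0, "jaw": 100}]}}

```text
time_s: 10.47
ee_pos: [0.3698, -0.3078, 0.1504]
eef_rot: [3.141, -0.0, 0.251]
force: [0.6, 0.2, 0.4]
grip_width: 0.0941
```

```bash
python3 - <<'E'
from h import *
to(.6025,-.075,.15,1.818)
E
```

```text
t 10.47 pos [ 0.3698 -0.3078  0.1504] rot [ 3.141e+00 -4.000e-04  2.507e-01] w 0.0941 F [0.6 0.2 0.4]
delta units [14.16 -8.39  0.02]
wz -19.59
after turn [ 8.44 14.13  0.02]
```

>>> {"op": "carry_out", "data": {"deltas": [{"x": 1, "y": -0.6, "z": 0, "wx": 0, "wy": 0, "wz": 0, "jaw": 100}, {"x": 1, "y": -0.6, "z": 0, "wx": 0, "wy": 0, "wz": 0, "jaw": 100}, {"x": 1, "y": -0.6, "z": 0, "wx": 0, "wy": 0, "wz": 0, "jaw": 100}, {"x": 1, "y": -0.6, "z": 0, "wx": 0, "wy": 0, "wz": 0, "jaw": 100}, {"x": 1, "y": -0.6, "z": 0, "wx": 0, "wy": 0, "wz": 0, "jaw": 100}, {"x": 1, "y": -0.6, "z": 0, "wx": 0, "wy": 0, "wz": 0, "jaw": 100}, {"x": 1, "y": -0.6, "z": 0, "wx": 0, "wy": 0, "wz": 0, "jaw": 100}, {"x": 1, "y": -0.6, "z": 0, "wx": 0, "wy": 0, "wz": 0, "jaw": 100}, {"x": 1, "y": -0.6, "z": 0, "wx": 0, "wy": 0, "wz": 0, "jaw": 100}, {"x": 1, "y": -0.6, "z": 0, "wx": 0, "wy": 0, "wz": 0, "jaw": 100}, {"x": 1, "y": -0.6, "z": 0, "wx": 0, "wy": 0, "wz": 0, "jaw": 100}, {"x": 1, "y": -0.6, "z": 0, "wx": 0, "wy": 0, "wz": 0, "jaw": 100}]}}

```text
time_s: 11.47
ee_pos: [0.5673, -0.1079, 0.1494]
eef_rot: [3.141, -0.0, 0.251]
force: [-0.5, -1.0, -0.1]
grip_width: 0.0939
```

>>> {"op": "carry_out", "data": {"deltas": [{"x": 1, "y": -0.6, "z": 0, "wx": 0, "wy": 0, "wz": 0, "jaw": 100}, {"x": 1, "y": -0.6, "z": 0, "wx": 0, "wy": 0, "wz": 0, "jaw": 100}, {"x": 0, "y": 0, "z": 0, "wx": 0, "wy": 0, "wz": -1, "jaw": 100}, {"x": 0, "y": 0, "z": 0, "wx": 0, "wy": 0, "wz": -1, "jaw": 100}, {"x": 0, "y": 0, "z": 0, "wx": 0, "wy": 0, "wz": -1, "jaw": 100}, {"x": 0, "y": 0, "z": 0, "wx": 0, "wy": 0, "wz": -1, "jaw": 100}, {"x": 0, "y": 0, "z": 0, "wx": 0, "wy": 0, "wz": -1, "jaw": 100}, {"x": 0, "y": 0, "z": 0, "wx": 0, "wy": 0, "wz": -1, "jaw": 100}, {"x": 0, "y": 0, "z": 0, "wx": 0, "wy": 0, "wz": -1, "jaw": 100}, {"x": 0, "y": 0, "z": 0, "wx": 0, "wy": 0, "wz": -1, "jaw": 100}, {"x": 0, "y": 0, "z": 0, "wx": 0, "wy": 0, "wz": -1, "jaw": 100}, {"x": 0, "y": 0, "z": 0, "wx": 0, "wy": 0, "wz": -1, "jaw": 100}]}}

```text
time_s: 12.47
ee_pos: [0.5994, -0.0757, 0.1494]
eef_rot: [3.141, -0.0, 1.055]
force: [0.6, -0.8, -0.2]
grip_width: 0.0939
```

>>> {"op": "carry_out", "data": {"deltas": [{"x": 0, "y": 0, "z": 0, "wx": 0, "wy": 0, "wz": -1, "jaw": 100}, {"x": 0, "y": 0, "z": 0, "wx": 0, "wy": 0, "wz": -1, "jaw": 100}, {"x": 0, "y": 0, "z": 0, "wx": 0, "wy": 0, "wz": -1, "jaw": 100}, {"x": 0, "y": 0, "z": 0, "wx": 0, "wy": 0, "wz": -1, "jaw": 100}, {"x": 0, "y": 0, "z": 0, "wx": 0, "wy": 0, "wz": -1, "jaw": 100}, {"x": 0, "y": 0, "z": 0, "wx": 0, "wy": 0, "wz": -1, "jaw": 100}, {"x": 0, "y": 0, "z": 0, "wx": 0, "wy": 0, "wz": -1, "jaw": 100}, {"x": 0, "y": 0, "z": 0, "wx": 0, "wy": 0, "wz": -1, "jaw": 100}, {"x": 0, "y": 0, "z": 0, "wx": 0, "wy": 0, "wz": -1, "jaw": 100}, {"x": 0, "y": 0, "z": 0, "wx": 0, "wy": 0, "wz": -0.6, "jaw": 100}, {"x": 0, "y": 0, "z": 0, "wx": 0, "wy": 0, "wz": 0, "jaw": 100}]}}

```text
time_s: 13.38
ee_pos: [0.5994, -0.0757, 0.1494]
eef_rot: [3.141, 0.0, 1.821]
force: [0.3, 1.0, 0.6]
grip_width: 0.0942
```

```bash
python3 - <<'E'
from h import *
to(.6025,-.075,.046,1.818)
E
```

```text
t 13.38 pos [ 0.5994 -0.0757  0.1494] rot [3.1412e+00 2.0000e-04 1.8210e+00] w 0.0942 F [0.3 1.  0.6]
delta units [-0.    0.16  5.17]
wz 0.04
after turn [-0.01  0.16  5.17]
```

>>> {"op": "carry_out", "data": {"deltas": [{"x": 0, "y": 0.15, "z": 0.5, "wx": 0, "wy": 0, "wz": 0, "jaw": 100}, {"x": 0, "y": 0, "z": 1, "wx": 0, "wy": 0, "wz": 0, "jaw": 100}, {"x": 0, "y": 0, "z": 1, "wx": 0, "wy": 0, "wz": 0, "jaw": 100}, {"x": 0, "y": 0, "z": 1, "wx": 0, "wy": 0, "wz": 0, "jaw": 100}, {"x": 0, "y": 0, "z": 1, "wx": 0, "wy": 0, "wz": 0, "jaw": 100}, {"x": 0, "y": 0, "z": 0.7, "wx": 0, "wy": 0, "wz": 0, "jaw": 100}, {"x": 0, "y": 0, "z": 0, "wx": 0, "wy": 0, "wz": 0, "jaw": 40}, {"x": 0, "y": 0, "z": 0, "wx": 0, "wy": 0, "wz": 0, "jaw": 40}, {"x": 0, "y": 0, "z": 0, "wx": 0, "wy": 0, "wz": 0, "jaw": 40}, {"x": 0, "y": 0, "z": 0, "wx": 0, "wy": 0, "wz": 0, "jaw": 40}, {"x": 0, "y": 0, "z": 0, "wx": 0, "wy": 0, "wz": 0, "jaw": 40}, {"x": 0, "y": 0, "z": 0, "wx": 0, "wy": 0, "wz": 0, "jaw": 30}]}}

```text
time_s: 14.38
ee_pos: [0.6026, -0.075, 0.0452]
eef_rot: [3.141, 0.0, 1.819]
force: [0.0, 0.1, 0.1]
grip_width: 0.0572
```

>>> {"op": "carry_out", "data": {"deltas": [{"x": 0, "y": 0, "z": 0, "wx": 0, "wy": 0, "wz": 0, "jaw": 30}, {"x": 0, "y": 0, "z": 0, "wx": 0, "wy": 0, "wz": 0, "jaw": 30}, {"x": 0, "y": 0, "z": 0, "wx": 0, "wy": 0, "wz": 0, "jaw": 30}]}}

```text
time_s: 14.63
ee_pos: [0.6025, -0.0749, 0.0448]
eef_rot: [3.141, 0.0, 1.819]
force: [-1.0, 0.3, 4.0]
grip_width: 0.0496
```

```bash
python3 - <<'E'
from h import *
to(.5161,-.2776,.12,0.249)
E
```

```text
t 14.63 pos [ 0.6025 -0.0749  0.0448] rot [3.1412e+00 2.0000e-04 1.8187e+00] w 0.0496 F [-1.   0.3  4. ]
delta units [-8.76 -6.67 -3.76]
wz 19.62
after turn [-6.68  8.76 -3.76]
```

>>> {"op": "carry_out", "data": {"deltas": [{"x": 0, "y": 0, "z": -0.5, "wx": 0, "wy": 0, "wz": 0, "jaw": 30}, {"x": 0, "y": 0, "z": -1, "wx": 0, "wy": 0, "wz": 0, "jaw": 30}, {"x": 0, "y": 0, "z": -1, "wx": 0, "wy": 0, "wz": 0, "jaw": 30}, {"x": -0.5, "y": -0.3, "z": -0.5, "wx": 0, "wy": 0, "wz": 0, "jaw": 30}, {"x": -1, "y": -0.8, "z": 0, "wx": 0, "wy": 0, "wz": 0, "jaw": 30}, {"x": -1, "y": -0.8, "z": 0, "wx": 0, "wy": 0, "wz": 0, "jaw": 30}, {"x": -1, "y": -0.8, "z": 0, "wx": 0, "wy": 0, "wz": 0, "jaw": 30}, {"x": -1, "y": -0.8, "z": 0, "wx": 0, "wy": 0, "wz": 0, "jaw": 30}, {"x": -1, "y": -0.8, "z": 0, "wx": 0, "wy": 0, "wz": 0, "jaw": 30}, {"x": -1, "y": -0.8, "z": 0, "wx": 0, "wy": 0, "wz": 0, "jaw": 30}, {"x": -1, "y": -0.8, "z": 0, "wx": 0, "wy": 0, "wz": 0, "jaw": 30}, {"x": -1, "y": -0.8, "z": 0, "wx": 0, "wy": 0, "wz": 0, "jaw": 30}]}}

```text
time_s: 15.63
ee_pos: [0.5129, -0.2743, 0.1045]
eef_rot: [-3.141, -0.0, 1.819]
force: [0.9, -0.3, -1.5]
grip_width: 0.0498
```

>>> {"op": "carry_out", "data": {"deltas": [{"x": -0.3, "y": 0, "z": 0, "wx": 0, "wy": 0, "wz": 0, "jaw": 30}, {"x": 0, "y": 0, "z": 0, "wx": 0, "wy": 0, "wz": 0, "jaw": 30}, {"x": 0, "y": 0, "z": 0, "wx": 0, "wy": 0, "wz": 0, "jaw": 30}]}}

```text
time_s: 15.88
ee_pos: [0.5155, -0.2785, 0.1043]
eef_rot: [-3.141, -0.0, 1.818]
force: [-0.2, 0.3, -1.8]
grip_width: 0.0501
```

```bash
python3 - <<'E'
from h import *
to(.5161,-.2776,.0375)
E
```

```text
t 15.88 pos [ 0.5155 -0.2785  0.1043] rot [-3.1415e+00 -3.0000e-04  1.8181e+00] w 0.0501 F [-0.2  0.3 -1.8]
delta units [0.03 0.04 3.34]
```

>>> {"op": "carry_out", "data": {"deltas": [{"x": 0, "y": 0, "z": 1, "wx": 0, "wy": 0, "wz": 0, "jaw": 30}, {"x": 0, "y": 0, "z": 1, "wx": 0, "wy": 0, "wz": 0, "jaw": 30}, {"x": 0, "y": 0, "z": 0.7, "wx": 0, "wy": 0, "wz": 0, "jaw": 30}, {"x": 0, "y": 0, "z": 0.3, "wx": 0, "wy": 0, "wz": 0, "jaw": 30}, {"x": 0, "y": 0, "z": 0.2, "wx": 0, "wy": 0, "wz": 0, "jaw": 30}, {"x": 0, "y": 0, "z": 0.15, "wx": 0, "wy": 0, "wz": 0, "jaw": 30}, {"x": 0, "y": 0, "z": 0, "wx": 0, "wy": 0, "wz": 0, "jaw": 30}]}}

```text
time_s: 16.47
ee_pos: [0.5159, -0.2782, 0.0376]
eef_rot: [3.141, 0.0, 1.819]
force: [0.3, 0.1, -1.2]
grip_width: 0.0496
```

>>> {"op": "carry_out", "data": {"deltas": [{"x": 0, "y": 0, "z": 0, "wx": 0, "wy": 0, "wz": 0, "jaw": 60}, {"x": 0, "y": 0, "z": 0, "wx": 0, "wy": 0, "wz": 0, "jaw": 90}, {"x": 0, "y": 0, "z": 0, "wx": 0, "wy": 0, "wz": 0, "jaw": 100}, {"x": 0, "y": 0, "z": 0, "wx": 0, "wy": 0, "wz": 0, "jaw": 100}, {"x": 0, "y": 0, "z": -0.5, "wx": 0, "wy": 0, "wz": 0, "jaw": 100}, {"x": 0, "y": 0, "z": -1, "wx": 0, "wy": 0, "wz": 0, "jaw": 100}, {"x": 0, "y": 0, "z": -1, "wx": 0, "wy": 0, "wz": 0, "jaw": 100}, {"x": 0, "y": 0, "z": -1, "wx": 0, "wy": 0, "wz": 0, "jaw": 100}, {"x": 0, "y": 0, "z": -1, "wx": 0, "wy": 0, "wz": 0, "jaw": 100}, {"x": 0, "y": 0, "z": -1, "wx": 0, "wy": 0, "wz": 0, "jaw": 100}]}}

```text
time_s: 17.3
ee_pos: [0.5156, -0.2784, 0.1494]
eef_rot: [3.141, 0.001, 1.819]
force: [-0.1, -0.0, -0.6]
grip_width: 0.0941
```

```bash
python3 - <<'E'
from h import *
to(.5745,.0427,.15,1.818)
E
```

```text
t 17.3 pos [ 0.5156 -0.2784  0.1494] rot [3.1411e+00 5.0000e-04 1.8187e+00] w 0.0941 F [-0.1 -0.  -0.6]
delta units [14.84  6.8  -0.03]
wz 0.01
after turn [14.85  6.78 -0.03]
```

>>> {"op": "carry_out", "data": {"deltas": [{"x": 1, "y": 0.5, "z": 0, "wx": 0, "wy": 0, "wz": 0, "jaw": 100}, {"x": 1, "y": 0.5, "z": 0, "wx": 0, "wy": 0, "wz": 0, "jaw": 100}, {"x": 1, "y": 0.5, "z": 0, "wx": 0, "wy": 0, "wz": 0, "jaw": 100}, {"x": 1, "y": 0.5, "z": 0, "wx": 0, "wy": 0, "wz": 0, "jaw": 100}, {"x": 1, "y": 0.5, "z": 0, "wx": 0, "wy": 0, "wz": 0, "jaw": 100}, {"x": 1, "y": 0.5, "z": 0, "wx": 0, "wy": 0, "wz": 0, "jaw": 100}, {"x": 1, "y": 0.5, "z": 0, "wx": 0, "wy": 0, "wz": 0, "jaw": 100}, {"x": 1, "y": 0.5, "z": 0, "wx": 0, "wy": 0, "wz": 0, "jaw": 100}, {"x": 1, "y": 0.5, "z": 0, "wx": 0, "wy": 0, "wz": 0, "jaw": 100}, {"x": 1, "y": 0.5, "z": 0, "wx": 0, "wy": 0, "wz": 0, "jaw": 100}, {"x": 1, "y": 0.5, "z": 0, "wx": 0, "wy": 0, "wz": 0, "jaw": 100}, {"x": 1, "y": 0.5, "z": 0, "wx": 0, "wy": 0, "wz": 0, "jaw": 100}]}}

```text
time_s: 18.3
ee_pos: [0.5733, -0.0152, 0.1485]
eef_rot: [3.141, 0.0, 1.819]
force: [0.2, -0.0, -0.7]
grip_width: 0.0941
```

>>> {"op": "carry_out", "data": {"deltas": [{"x": 1, "y": 0.4, "z": 0, "wx": 0, "wy": 0, "wz": 0, "jaw": 100}, {"x": 1, "y": 0.4, "z": 0, "wx": 0, "wy": 0, "wz": 0, "jaw": 100}, {"x": 0.85, "y": 0, "z": 0, "wx": 0, "wy": 0, "wz": 0, "jaw": 100}, {"x": 0, "y": 0, "z": 0, "wx": 0, "wy": 0, "wz": 0, "jaw": 100}, {"x": 0, "y": 0, "z": 0, "wx": 0, "wy": 0, "wz": 0, "jaw": 100}]}}

```text
time_s: 18.72
ee_pos: [0.5746, 0.0432, 0.1482]
eef_rot: [3.141, 0.0, 1.82]
force: [0.1, -0.4, 0.1]
grip_width: 0.0941
```

```bash
python3 - <<'E'
from h import *
to(.5745,.0427,.046,1.818)
E
```

```text
t 18.72 pos [0.5746 0.0432 0.1482] rot [3.1410e+00 3.0000e-04 1.8201e+00] w 0.0941 F [ 0.1 -0.4  0.1]
delta units [-0.02 -0.01  5.11]
wz 0.03
after turn [-0.02 -0.01  5.11]
```

>>> {"op": "carry_out", "data": {"deltas": [{"x": 0, "y": 0, "z": 0.5, "wx": 0, "wy": 0, "wz": 0, "jaw": 100}, {"x": 0, "y": 0, "z": 1, "wx": 0, "wy": 0, "wz": 0, "jaw": 100}, {"x": 0, "y": 0, "z": 1, "wx": 0, "wy": 0, "wz": 0, "jaw": 100}, {"x": 0, "y": 0, "z": 1, "wx": 0, "wy": 0, "wz": 0, "jaw": 100}, {"x": 0, "y": 0, "z": 1, "wx": 0, "wy": 0, "wz": 0, "jaw": 100}, {"x": 0, "y": 0, "z": 0.6, "wx": 0, "wy": 0, "wz": 0, "jaw": 100}, {"x": 0, "y": 0, "z": 0, "wx": 0, "wy": 0, "wz": 0, "jaw": 40}, {"x": 0, "y": 0, "z": 0, "wx": 0, "wy": 0, "wz": 0, "jaw": 40}, {"x": 0, "y": 0, "z": 0, "wx": 0, "wy": 0, "wz": 0, "jaw": 40}, {"x": 0, "y": 0, "z": 0, "wx": 0, "wy": 0, "wz": 0, "jaw": 40}, {"x": 0, "y": 0, "z": 0, "wx": 0, "wy": 0, "wz": 0, "jaw": 40}, {"x": 0, "y": 0, "z": 0, "wx": 0, "wy": 0, "wz": 0, "jaw": 30}]}}

```text
time_s: 19.72
ee_pos: [0.5749, 0.0429, 0.0462]
eef_rot: [3.14, 0.0, 1.819]
force: [0.5, -0.6, 0.1]
grip_width: 0.0574
```

>>> {"op": "carry_out", "data": {"deltas": [{"x": 0, "y": 0, "z": 0, "wx": 0, "wy": 0, "wz": 0, "jaw": 30}, {"x": 0, "y": 0, "z": 0, "wx": 0, "wy": 0, "wz": 0, "jaw": 30}, {"x": 0, "y": 0, "z": 0, "wx": 0, "wy": 0, "wz": 0, "jaw": 30}]}}

```text
time_s: 19.97
ee_pos: [0.5747, 0.0429, 0.0458]
eef_rot: [3.141, 0.0, 1.819]
force: [-1.1, -0.1, 4.3]
grip_width: 0.0499
```

```bash
python3 - <<'E'
from h import *
to(.4428,-.2935,.146,0.249)
E
```

```text
t 19.97 pos [0.5747 0.0429 0.0458] rot [3.1411e+00 2.0000e-04 1.8189e+00] w 0.0499 F [-1.1 -0.1  4.3]
delta units [-14.69 -10.52  -5.01]
wz 19.62
after turn [-10.54  14.68  -5.01]
```

>>> {"op": "carry_out", "data": {"deltas": [{"x": 0, "y": 0, "z": -0.5, "wx": 0, "wy": 0, "wz": 0, "jaw": 30}, {"x": 0, "y": 0, "z": -1, "wx": 0, "wy": 0, "wz": 0, "jaw": 30}, {"x": 0, "y": 0, "z": -1, "wx": 0, "wy": 0, "wz": 0, "jaw": 30}, {"x": 0, "y": 0, "z": -1, "wx": 0, "wy": 0, "wz": 0, "jaw": 30}, {"x": 0, "y": 0, "z": -1, "wx": 0, "wy": 0, "wz": 0, "jaw": 30}, {"x": 0, "y": 0, "z": -0.5, "wx": 0, "wy": 0, "wz": 0.6, "jaw": 30}, {"x": 0, "y": 0, "z": 0, "wx": 0, "wy": 0, "wz": 1, "jaw": 30}, {"x": 0, "y": 0, "z": 0, "wx": 0, "wy": 0, "wz": 1, "jaw": 30}, {"x": 0, "y": 0, "z": 0, "wx": 0, "wy": 0, "wz": 1, "jaw": 30}, {"x": 0, "y": 0, "z": 0, "wx": 0, "wy": 0, "wz": 1, "jaw": 30}, {"x": 0, "y": 0, "z": 0, "wx": 0, "wy": 0, "wz": 1, "jaw": 30}, {"x": 0, "y": 0, "z": 0, "wx": 0, "wy": 0, "wz": 1, "jaw": 30}]}}

```text
time_s: 20.97
ee_pos: [0.5744, 0.0429, 0.1458]
eef_rot: [-3.141, 0.0, 1.287]
force: [-0.1, -0.7, -1.3]
grip_width: 0.0497
```

>>> {"op": "carry_out", "data": {"deltas": [{"x": 0, "y": 0, "z": 0, "wx": 0, "wy": 0, "wz": 1, "jaw": 30}, {"x": 0, "y": 0, "z": 0, "wx": 0, "wy": 0, "wz": 1, "jaw": 30}, {"x": 0, "y": 0, "z": 0, "wx": 0, "wy": 0, "wz": 1, "jaw": 30}, {"x": 0, "y": 0, "z": 0, "wx": 0, "wy": 0, "wz": 1, "jaw": 30}, {"x": 0, "y": 0, "z": 0, "wx": 0, "wy": 0, "wz": 1, "jaw": 30}, {"x": 0, "y": 0, "z": 0, "wx": 0, "wy": 0, "wz": 1, "jaw": 30}, {"x": 0, "y": 0, "z": 0, "wx": 0, "wy": 0, "wz": 1, "jaw": 30}, {"x": 0, "y": 0, "z": 0, "wx": 0, "wy": 0, "wz": 1, "jaw": 30}, {"x": 0, "y": 0, "z": 0, "wx": 0, "wy": 0, "wz": 1, "jaw": 30}, {"x": 0, "y": 0, "z": 0, "wx": 0, "wy": 0, "wz": 1, "jaw": 30}, {"x": 0, "y": 0, "z": 0, "wx": 0, "wy": 0, "wz": 1, "jaw": 30}, {"x": 0, "y": 0, "z": 0, "wx": 0, "wy": 0, "wz": 1, "jaw": 30}]}}

```text
time_s: 21.97
ee_pos: [0.5744, 0.0429, 0.1459]
eef_rot: [-3.142, 0.0, 0.327]
force: [0.3, -0.3, -1.8]
grip_width: 0.0497
```

>>> {"op": "carry_out", "data": {"deltas": [{"x": 0, "y": 0.5, "z": 0, "wx": 0, "wy": 0, "wz": 1, "jaw": 30}, {"x": -0.7, "y": 1, "z": 0, "wx": 0, "wy": 0, "wz": 0, "jaw": 30}, {"x": -0.7, "y": 1, "z": 0, "wx": 0, "wy": 0, "wz": 0, "jaw": 30}, {"x": -0.7, "y": 1, "z": 0, "wx": 0, "wy": 0, "wz": 0, "jaw": 30}, {"x": -0.7, "y": 1, "z": 0, "wx": 0, "wy": 0, "wz": 0, "jaw": 30}, {"x": -0.7, "y": 1, "z": 0, "wx": 0, "wy": 0, "wz": 0, "jaw": 30}, {"x": -0.7, "y": 1, "z": 0, "wx": 0, "wy": 0, "wz": 0, "jaw": 30}, {"x": -0.7, "y": 1, "z": 0, "wx": 0, "wy": 0, "wz": 0, "jaw": 30}, {"x": -0.7, "y": 1, "z": 0, "wx": 0, "wy": 0, "wz": 0, "jaw": 30}, {"x": -0.7, "y": 1, "z": 0, "wx": 0, "wy": 0, "wz": 0, "jaw": 30}, {"x": -0.7, "y": 1, "z": 0, "wx": 0, "wy": 0, "wz": 0, "jaw": 30}, {"x": -0.7, "y": 1, "z": 0, "wx": 0, "wy": 0, "wz": 0, "jaw": 30}]}}

```text
time_s: 22.97
ee_pos: [0.4826, -0.2189, 0.146]
eef_rot: [-3.142, -0.0, 0.251]
force: [0.0, 0.1, -1.7]
grip_width: 0.0497
```

>>> {"op": "carry_out", "data": {"deltas": [{"x": -0.7, "y": 1, "z": 0, "wx": 0, "wy": 0, "wz": 0, "jaw": 30}, {"x": -0.7, "y": 1, "z": 0, "wx": 0, "wy": 0, "wz": 0, "jaw": 30}, {"x": -0.7, "y": 0.7, "z": 0, "wx": 0, "wy": 0, "wz": 0, "jaw": 30}, {"x": -0.7, "y": 0.5, "z": 0, "wx": 0, "wy": 0, "wz": 0, "jaw": 30}, {"x": 0, "y": 0, "z": 0, "wx": 0, "wy": 0, "wz": 0, "jaw": 30}, {"x": 0, "y": 0, "z": 0, "wx": 0, "wy": 0, "wz": 0, "jaw": 30}]}}

```text
time_s: 23.47
ee_pos: [0.4446, -0.2941, 0.1458]
eef_rot: [-3.141, -0.0, 0.249]
force: [0.5, 0.1, -1.1]
grip_width: 0.0499
```

```bash
python3 - <<'E'
from h import *
to(.4428,-.2935,.0385,.249)
for c in ["top","side"]: cv2.imwrite(f"pics/{c}3.png",ctrl.camera(c))
E
```

```text
t 23.47 pos [ 0.4446 -0.2941  0.1458] rot [-3.1415 -0.      0.2494] w 0.0499 F [ 0.5  0.1 -1.1]
delta units [-0.08 -0.05  5.36]
wz 0.0
after turn [-0.08 -0.05  5.36]
```

View pics/side3.png

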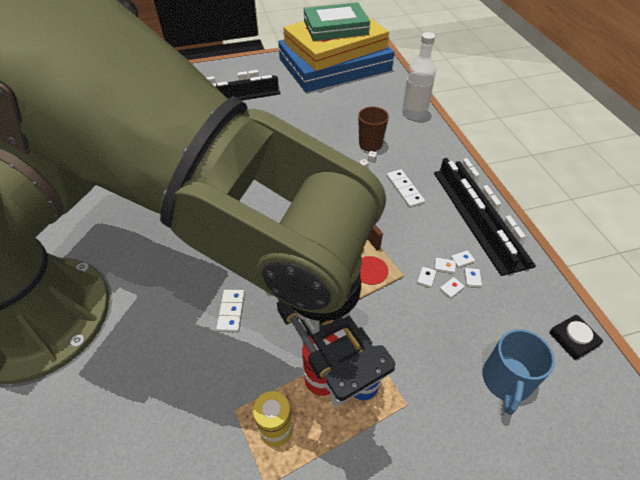

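The yellow can stands on the mat at (273,418). The red can hangs between it and blue, which is partly hidden near (367,390). Next I'll lower red.

>>> {"op": "carry_out", "data": {"deltas": [{"x": -0.1, "y": 0, "z": 0.5, "wx": 0, "wy": 0, "wz": 0, "jaw": 30}, {"x": 0, "y": 0, "z": 1, "wx": 0, "wy": 0, "wz": 0, "jaw": 30}, {"x": 0, "y": 0, "z": 1, "wx": 0, "wy": 0, "wz": 0, "jaw": 30}, {"x": 0, "y": 0, "z": 1, "wx": 0, "wy": 0, "wz": 0, "jaw": 30}, {"x": 0, "y": 0, "z": 0.8, "wx": 0, "wy": 0, "wz": 0, "jaw": 30}, {"x": 0, "y": 0, "z": 0.5, "wx": 0, "wy": 0, "wz": 0, "jaw": 30}, {"x": 0, "y": 0, "z": 0.3, "wx": 0, "wy": 0, "wz": 0, "jaw": 30}, {"x": 0, "y": 0, "z": 0.25, "wx": 0, "wy": 0, "wz": 0, "jaw": 30}, {"x": 0, "y": 0, "z": 0, "wx": 0, "wy": 0, "wz": 0, "jaw": 30}, {"x": 0, "y": 0, "z": 0, "wx": 0, "wy": 0, "wz": 0, "jaw": 30}]}}

```text
time_s: 24.4
ee_pos: [0.4432, -0.2944, 0.0389]
eef_rot: [3.141, -0.0, 0.251]
force: [-0.1, 0.2, -0.6]
grip_width: 0.0499
```

>>> {"op": "carry_out", "data": {"deltas": [{"x": 0, "y": 0, "z": 0, "wx": 0, "wy": 0, "wz": 0, "jaw": 60}, {"x": 0, "y": 0, "z": 0, "wx": 0, "wy": 0, "wz": 0, "jaw": 90}, {"x": 0, "y": 0, "z": 0, "wx": 0, "wy": 0, "wz": 0, "jaw": 100}, {"x": 0, "y": 0, "z": 0, "wx": 0, "wy": 0, "wz": 0, "jaw": 100}, {"x": 0, "y": 0, "z": -0.5, "wx": 0, "wy": 0, "wz": 0, "jaw": 100}, {"x": 0, "y": 0, "z": -1, "wx": 0, "wy": 0, "wz": 0, "jaw": 100}, {"x": 0, "y": 0, "z": -1, "wx": 0, "wy": 0, "wz": 0, "jaw": 100}, {"x": 0, "y": 0, "z": -1, "wx": 0, "wy": 0, "wz": 0, "jaw": 100}, {"x": 0, "y": 0, "z": -1, "wx": 0, "wy": 0, "wz": 0, "jaw": 100}, {"x": 0, "y": 0, "z": -1, "wx": 0, "wy": 0, "wz": 0, "jaw": 100}, {"x": 0, "y": 0, "z": 0, "wx": 0, "wy": 0, "wz": 0, "jaw": 100}]}}

```text
time_s: 25.32
ee_pos: [0.4442, -0.2953, 0.1531]
eef_rot: [3.137, -0.004, 0.251]
force: [-0.1, -1.1, 1.0]
grip_width: 0.0937
```

```bash
python3 - <<'E'
from h import *
to(.589,-.0155,.15,.249)
for c in ["top","side"]: cv2.imwrite(f"pics/{c}4.png",ctrl.camera(c))
E
```

```text
t 25.32 pos [ 0.4442 -0.2953  0.1531] rot [ 3.1366 -0.0039  0.2508] w 0.0937 F [-0.1 -1.1  1. ]
delta units [ 10.49 -11.75   0.14]
wz 0.02
after turn [ 10.47 -11.77   0.16]
```

View pics/top4.png

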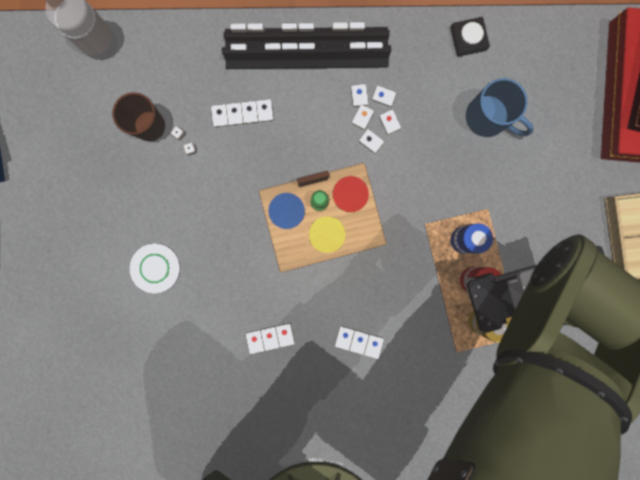

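View pics/side4.png

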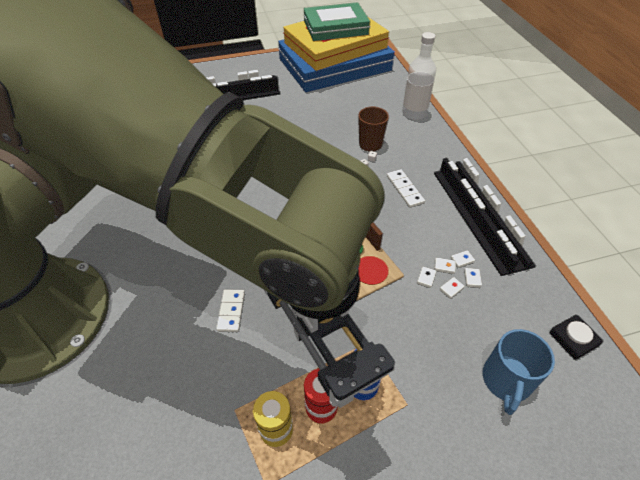

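All three cans stand on the mat. The discs are bare: blue at (287,210), red at (350,194) and yellow at (327,235). The pawn is at (319,200). I'll measure their centres.

```bash
python3 - <<'E'
from h import *
im=cv2.imread('pics/top4.png');hsv=cv2.cvtColor(im,cv2.COLOR_BGR2HSV);h,s,v=[hsv[...,i].astype(int) for i in range(3)]
yy,xx=np.mgrid[:480,:640]
def cen(M,z,n):
    cs,_=cv2.findContours(M.astype(np.uint8),cv2.RETR_EXTERNAL,cv2.CHAIN_APPROX_NONE);k=max(cs,key=cv2.contourArea)
    (x,y),ax,_=cv2.fitEllipse(k);print(n,round(x,1),round(y,1),np.round(ax,1),ray('top',x,y,z).round(4))
r=lambda a,b,w=25:(abs(xx-a)<w)&(abs(yy-b)<w)
cen((s>110)&(h>100)&(h<130)&r(287,210),.012,'blue')
cen((s>150)&((h<8)|(h>170))&r(350,194),.012,'red')
cen((s>130)&(h>22)&(h<35)&r(327,235),.012,'yellow')
cen((s>90)&(h>45)&(h<85)&r(319,200,18),.04,'pawn~')
cen((v>150)&(s<60)&(xx<200)&(yy>230)&(yy<310),.005,'plate')
print('expect pawn head px',proj('top',[.589,-.0155,.065]),proj('top',[.589,-.0155,.04]))
E
```

```text
blue 286.2 210.4 [32.9 33. ] [0.574  0.0418 0.012 ]
red 350.2 193.8 [34.2 34.3] [ 0.6022 -0.0744  0.012 ]
yellow 326.8 234.1 [34.8 35. ] [ 0.53   -0.0307  0.012 ]
pawn~ 319.3 200.3 [15.5 18. ] [ 0.5881 -0.018   0.04  ]
plate 153.6 268.1 [50.8 51.4] [0.4745 0.2823 0.005 ]
expect pawn head px [317.87656687 198.14792412] [317.83472325 199.8168562 ]
```

>>> {"op": "carry_out", "data": {"deltas": [{"x": 0.9, "y": -1, "z": 0, "wx": 0, "wy": 0, "wz": 0, "jaw": 100}, {"x": 0.9, "y": -1, "z": 0, "wx": 0, "wy": 0, "wz": 0, "jaw": 100}, {"x": 0.9, "y": -1, "z": 0, "wx": 0, "wy": 0, "wz": 0, "jaw": 100}, {"x": 0.9, "y": -1, "z": 0, "wx": 0, "wy": 0, "wz": 0, "jaw": 100}, {"x": 0.9, "y": -1, "z": 0, "wx": 0, "wy": 0, "wz": 0, "jaw": 100}, {"x": 0.9, "y": -1, "z": 0, "wx": 0, "wy": 0, "wz": 0, "jaw": 100}, {"x": 0.9, "y": -1, "z": 0, "wx": 0, "wy": 0, "wz": 0, "jaw": 100}, {"x": 0.9, "y": -1, "z": 0, "wx": 0, "wy": 0, "wz": 0, "jaw": 100}, {"x": 0.9, "y": -1, "z": 0, "wx": 0, "wy": 0, "wz": 0, "jaw": 100}, {"x": 0.9, "y": -1, "z": 0, "wx": 0, "wy": 0, "wz": 0, "jaw": 100}, {"x": 0.9, "y": -1, "z": 0, "wx": 0, "wy": 0, "wz": 0, "jaw": 100}, {"x": 0.5, "y": -0.6, "z": 0, "wx": 0, "wy": 0, "wz": 0, "jaw": 80}]}}

```text
time_s: 26.42
ee_pos: [0.5871, -0.0157, 0.1472]
eef_rot: [-3.141, 0.002, 0.252]
force: [-0.3, 0.2, -0.2]
grip_width: 0.0902
```

>>> {"op": "carry_out", "data": {"deltas": [{"x": 0, "y": 0, "z": 0, "wx": 0, "wy": 0, "wz": 0, "jaw": 80}, {"x": 0, "y": 0, "z": 0, "wx": 0, "wy": 0, "wz": 0, "jaw": 80}]}}

```text
time_s: 26.58
ee_pos: [0.5864, -0.0176, 0.1473]
eef_rot: [-3.141, 0.002, 0.252]
force: [0.4, 0.3, -1.6]
grip_width: 0.0777
```

```bash
python3 - <<'E'
from h import *
to(.588,-.017,.018,.249)
E
```

```text
t 26.58 pos [ 0.5864 -0.0176  0.1473] rot [-3.1411e+00  1.8000e-03  2.5210e-01] w 0.0777 F [ 0.4  0.3 -1.6]
delta units [ 0.1  -0.01  6.46]
wz 0.04
after turn [ 0.09 -0.01  6.46]
```

>>> {"op": "carry_out", "data": {"deltas": [{"x": 0.1, "y": 0, "z": 0.5, "wx": 0, "wy": 0, "wz": 0, "jaw": 80}, {"x": 0, "y": 0, "z": 1, "wx": 0, "wy": 0, "wz": 0, "jaw": 80}, {"x": 0, "y": 0, "z": 1, "wx": 0, "wy": 0, "wz": 0, "jaw": 80}, {"x": 0, "y": 0, "z": 1, "wx": 0, "wy": 0, "wz": 0, "jaw": 80}, {"x": 0, "y": 0, "z": 1, "wx": 0, "wy": 0, "wz": 0, "jaw": 80}, {"x": 0, "y": 0, "z": 1, "wx": 0, "wy": 0, "wz": 0, "jaw": 60}, {"x": 0, "y": 0, "z": 0.6, "wx": 0, "wy": 0, "wz": 0, "jaw": 60}, {"x": 0, "y": 0, "z": 0.35, "wx": 0, "wy": 0, "wz": 0, "jaw": 50}, {"x": 0, "y": 0, "z": 0, "wx": 0, "wy": 0, "wz": 0, "jaw": 40}, {"x": 0, "y": 0, "z": 0, "wx": 0, "wy": 0, "wz": 0, "jaw": 30}, {"x": 0, "y": 0, "z": 0, "wx": 0, "wy": 0, "wz": 0, "jaw": 20}, {"x": 0, "y": 0, "z": 0, "wx": 0, "wy": 0, "wz": 0, "jaw": 10}], "squeeze": 12}}

```text
time_s: 27.58
ee_pos: [0.5893, -0.0176, 0.0205]
eef_rot: [3.141, -0.002, 0.251]
force: [-0.3, -0.8, 0.0]
grip_width: 0.0324
```

>>> {"op": "carry_out", "data": {"deltas": [{"x": 0, "y": 0, "z": 0, "wx": 0, "wy": 0, "wz": 0, "jaw": 10}, {"x": 0, "y": 0, "z": 0, "wx": 0, "wy": 0, "wz": 0, "jaw": 10}, {"x": 0, "y": 0, "z": 0, "wx": 0, "wy": 0, "wz": 0, "jaw": 10}, {"x": 0, "y": 0, "z": 0, "wx": 0, "wy": 0, "wz": 0, "jaw": 10}, {"x": 0, "y": 0, "z": 0, "wx": 0, "wy": 0, "wz": 0, "jaw": 10}]}}

```text
time_s: 28.0
ee_pos: [0.5894, -0.0176, 0.0203]
eef_rot: [3.141, -0.001, 0.251]
force: [-0.2, -1.9, 5.5]
grip_width: 0.0291
```

```bash
python3 - <<'E'
from h import *
to(.4745,.2823,.08,.249)
E
```

```text
t 28.0 pos [ 0.5894 -0.0176  0.0203] rot [ 3.1409e+00 -1.5000e-03  2.5080e-01] w 0.0291 F [-0.2 -1.9  5.5]
delta units [ -1.84 -15.95  -3.  ]
wz 0.02
after turn [ -1.87 -15.95  -2.98]
```

>>> {"op": "carry_out", "data": {"deltas": [{"x": 0, "y": 0, "z": 0, "wx": 0, "wy": 0, "wz": 0, "jaw": 10}, {"x": 0, "y": 0, "z": 0, "wx": 0, "wy": 0, "wz": 0, "jaw": 10}, {"x": 0, "y": 0, "z": 0, "wx": 0, "wy": 0, "wz": 0, "jaw": 10}]}}

```text
time_s: 28.25
ee_pos: [0.5894, -0.0176, 0.0203]
eef_rot: [3.141, -0.002, 0.251]
force: [0.2, -0.4, 7.6]
grip_width: 0.0292
```

```bash
python3 - <<'E'
from h import *
to(.4745,.2823,.08,.249)
im=ctrl.camera('side');cv2.imwrite('pics/s5.png',cv2.resize(im[180:300,280:440],None,fx=5,fy=5,interpolation=cv2.INTER_CUBIC))
im=ctrl.camera('top');cv2.imwrite('pics/t5.png',im)
E
```

```text
t 28.25 pos [ 0.5894 -0.0176  0.0203] rot [ 3.1409e+00 -1.5000e-03  2.5080e-01] w 0.0292 F [ 0.2 -0.4  7.6]
delta units [ -1.84 -15.95  -3.  ]
wz 0.02
after turn [ -1.87 -15.95  -2.98]
```

View pics/s5.png

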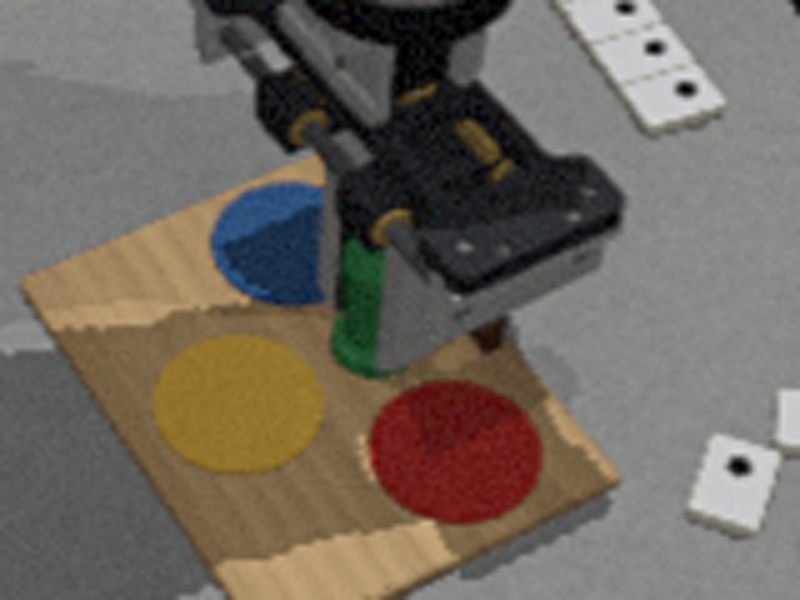

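The jaws read 29 mm instead of the 25 mm waist, and there is an upward force on the tool. The finger tips are probably on the foot's flank. I'll open, rise about 4 mm and grip again.

>>> {"op": "carry_out", "data": {"deltas": [{"x": 0, "y": 0, "z": 0, "wx": 0, "wy": 0, "wz": 0, "jaw": 45}, {"x": 0, "y": 0, "z": 0, "wx": 0, "wy": 0, "wz": 0, "jaw": 45}, {"x": 0, "y": 0, "z": -0.2, "wx": 0, "wy": 0, "wz": 0, "jaw": 45}, {"x": 0, "y": 0, "z": 0, "wx": 0, "wy": 0, "wz": 0, "jaw": 30}, {"x": 0, "y": 0, "z": 0, "wx": 0, "wy": 0, "wz": 0, "jaw": 20}, {"x": 0, "y": 0, "z": 0, "wx": 0, "wy": 0, "wz": 0, "jaw": 10}, {"x": 0, "y": 0, "z": 0, "wx": 0, "wy": 0, "wz": 0, "jaw": 10}, {"x": 0, "y": 0, "z": 0, "wx": 0, "wy": 0, "wz": 0, "jaw": 10}, {"x": 0, "y": 0, "z": 0, "wx": 0, "wy": 0, "wz": 0, "jaw": 10}, {"x": 0, "y": 0, "z": 0, "wx": 0, "wy": 0, "wz": 0, "jaw": 10}, {"x": 0, "y": 0, "z": 0, "wx": 0, "wy": 0, "wz": 0, "jaw": 10}]}}

```text
time_s: 29.27
ee_pos: [0.5888, -0.0175, 0.0235]
eef_rot: [3.142, -0.0, 0.251]
force: [0.8, -0.2, 1.5]
grip_width: 0.029
```

>>> {"op": "carry_out", "data": {"deltas": [{"x": 0, "y": 0, "z": -0.2, "wx": 0, "wy": 0, "wz": 0, "jaw": 10}, {"x": 0, "y": 0, "z": -0.4, "wx": 0, "wy": 0, "wz": 0, "jaw": 10}, {"x": 0, "y": 0, "z": -0.4, "wx": 0, "wy": 0, "wz": 0, "jaw": 10}, {"x": 0, "y": 0, "z": 0, "wx": 0, "wy": 0, "wz": 0, "jaw": 10}]}}

```text
time_s: 29.6
ee_pos: [0.5897, -0.0175, 0.0456]
eef_rot: [3.141, -0.003, 0.251]
force: [0.8, -0.2, -0.2]
grip_width: 0.029
```

```bash
python3 - <<'E'
from h import *
to(.4745,.2823,.08,.249)
im=ctrl.camera('side');cv2.imwrite('pics/s6.png',cv2.resize(im[180:300,280:440],None,fx=5,fy=5,interpolation=cv2.INTER_CUBIC))
E
```

```text
t 29.6 pos [ 0.5897 -0.0175  0.0456] rot [ 3.1407e+00 -2.5000e-03  2.5080e-01] w 0.029 F [ 0.8 -0.2 -0.2]
delta units [ -1.85 -15.95  -1.74]
wz 0.02
after turn [ -1.89 -15.95  -1.72]
```

View pics/s6.png

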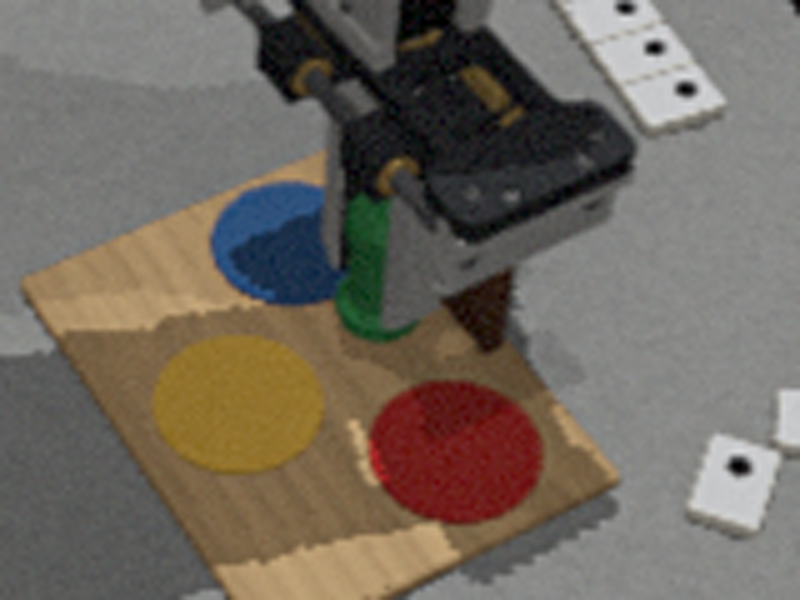

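The pawn has come up with the gripper, upright, with its foot just below the finger tips. I'll carry it to the plate.

>>> {"op": "carry_out", "data": {"deltas": [{"x": 0, "y": 0, "z": -0.8, "wx": 0, "wy": 0, "wz": 0, "jaw": 10}, {"x": 0, "y": -0.3, "z": -0.8, "wx": 0, "wy": 0, "wz": 0, "jaw": 10}, {"x": -0.1, "y": -0.7, "z": 0, "wx": 0, "wy": 0, "wz": 0, "jaw": 10}, {"x": -0.1, "y": -1, "z": 0, "wx": 0, "wy": 0, "wz": 0, "jaw": 10}, {"x": -0.1, "y": -1, "z": 0, "wx": 0, "wy": 0, "wz": 0, "jaw": 10}, {"x": -0.1, "y": -1, "z": 0, "wx": 0, "wy": 0, "wz": 0, "jaw": 10}, {"x": -0.1, "y": -1, "z": 0, "wx": 0, "wy": 0, "wz": 0, "jaw": 10}, {"x": -0.1, "y": -1, "z": 0, "wx": 0, "wy": 0, "wz": 0, "jaw": 10}, {"x": -0.1, "y": -1, "z": 0, "wx": 0, "wy": 0, "wz": 0, "jaw": 10}, {"x": -0.1, "y": -1, "z": 0, "wx": 0, "wy": 0, "wz": 0, "jaw": 10}, {"x": -0.2, "y": -1, "z": 0, "wx": 0, "wy": 0, "wz": 0, "jaw": 10}, {"x": -0.2, "y": -1, "z": 0, "wx": 0, "wy": 0, "wz": 0, "jaw": 10}]}}

```text
time_s: 30.65
ee_pos: [0.5146, 0.1717, 0.0745]
eef_rot: [-3.142, 0.001, 0.251]
force: [-0.8, 0.3, -0.9]
grip_width: 0.0291
```

>>> {"op": "carry_out", "data": {"deltas": [{"x": -0.2, "y": -1, "z": 0, "wx": 0, "wy": 0, "wz": 0, "jaw": 10}, {"x": -0.2, "y": -1, "z": 0, "wx": 0, "wy": 0, "wz": 0, "jaw": 10}, {"x": -0.2, "y": -1, "z": 0, "wx": 0, "wy": 0, "wz": 0, "jaw": 10}, {"x": -0.1, "y": -1, "z": 0, "wx": 0, "wy": 0, "wz": 0, "jaw": 10}, {"x": 0, "y": -0.7, "z": 0, "wx": 0, "wy": 0, "wz": 0, "jaw": 10}, {"x": 0, "y": -0.25, "z": 0, "wx": 0, "wy": 0, "wz": 0, "jaw": 10}, {"x": 0, "y": 0, "z": 0, "wx": 0, "wy": 0, "wz": 0, "jaw": 10}, {"x": 0, "y": 0, "z": 0, "wx": 0, "wy": 0, "wz": 0, "jaw": 10}]}}

```text
time_s: 31.32
ee_pos: [0.4775, 0.2626, 0.075]
eef_rot: [3.141, 0.001, 0.251]
force: [-0.0, -0.5, -0.6]
grip_width: 0.0294
```

```bash
python3 - <<'E'
from h import *
to(.4745,.2823,.0195,.249)
im=ctrl.camera('side');u,v=map(int,proj('side',[.4745,.2823,.05]));print(u,v)
cv2.imwrite('pics/s7.png',cv2.resize(im[v-60:v+60,u-80:u+80],None,fx=5,fy=5,interpolation=cv2.INTER_CUBIC))
E
```

```text
t 31.32 pos [0.4775 0.2626 0.075 ] rot [3.1414e+00 6.0000e-04 2.5130e-01] w 0.0294 F [-0.  -0.5 -0.6]
delta units [ 0.1  -0.99  2.77]
wz 0.03
after turn [ 0.1  -0.99  2.77]
263 148
```

View pics/s7.png

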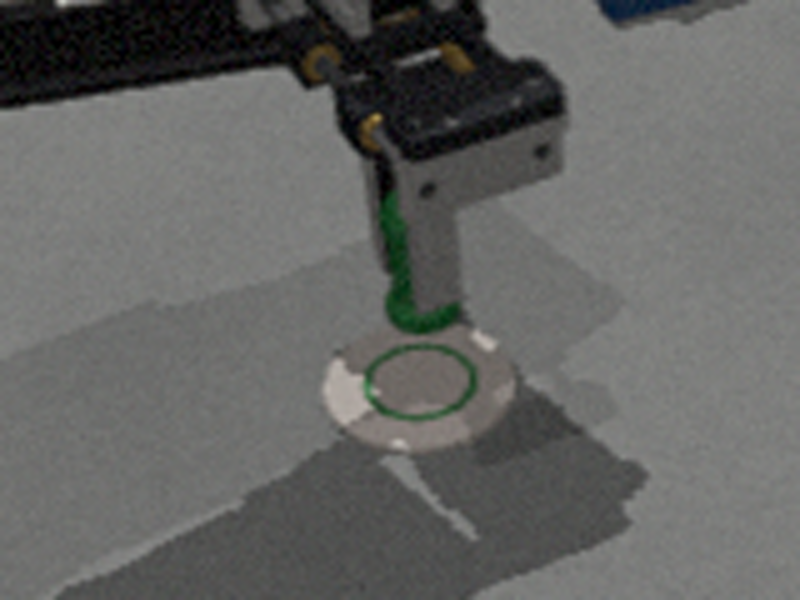

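```bash
python3 - <<'E'
from h import *
x,y=.4775,.2626
for z in (.0615,.1215,.075): 
    u,v=proj('side',[x,y,z]); print(z,(np.array([u-263+80,v-148+60])*5).round(0))
import itertools
t=np.linspace(0,6.28,40)
for z,r in((.0615,.017),(.0695,.017),(.11,.015)):
    q=np.array([proj('side',[x+r*np.cos(a),y+r*np.sin(a),z]) for a in t]); q=(q-[183,88])*5; print(z,q.min(0).round(0),q.max(0).round(0))
E
```

```text
0.0615 [413. 309.]
0.1215 [400. 197.]
0.075 [410. 285.]
0.0615 [375. 284.] [452. 334.]
0.0695 [373. 270.] [450. 319.]
0.11 [367. 198.] [438. 241.]
```

```bash
python3 - <<'E'
from h import *
t=np.linspace(0,6.28,80)
q=np.array([proj('side',[.4745+.045*np.cos(a),.2823+.045*np.sin(a),.005]) for a in t]); q=(q-[183,88])*5; print(q.min(0).round(0),q.max(0).round(0))
# dir of +x world, +y world in crop px
b=proj('side',[.4745,.2823,.05])
print((proj('side',[.4845,.2823,.05])-b)*5,(proj('side',[.4745,.2923,.05])-b)*5)
E
```

```text
[313. 317.] [506. 445.]
[21.73587856 -3.93173288] [ -4.35205927 -13.59233248]
```

The plate and the pawn are shifted equally against their projections, about +11 px in the zoomed crop. So the offset is in the camera and the pawn is upright. I'll move the last 20 mm and set it down.

>>> {"op": "carry_out", "data": {"deltas": [{"x": 0.1, "y": -0.5, "z": 0.5, "wx": 0, "wy": 0, "wz": 0, "jaw": 10}, {"x": 0, "y": -0.5, "z": 0.6, "wx": 0, "wy": 0, "wz": 0, "jaw": 10}, {"x": 0, "y": 0, "z": 0.6, "wx": 0, "wy": 0, "wz": 0, "jaw": 10}, {"x": 0, "y": 0, "z": 0.4, "wx": 0, "wy": 0, "wz": 0, "jaw": 10}, {"x": 0, "y": 0, "z": 0.3, "wx": 0, "wy": 0, "wz": 0, "jaw": 10}, {"x": 0, "y": 0, "z": 0.2, "wx": 0, "wy": 0, "wz": 0, "jaw": 10}, {"x": 0, "y": 0, "z": 0.1, "wx": 0, "wy": 0, "wz": 0, "jaw": 10}, {"x": 0, "y": 0, "z": 0, "wx": 0, "wy": 0, "wz": 0, "jaw": 10}, {"x": 0, "y": 0, "z": 0, "wx": 0, "wy": 0, "wz": 0, "jaw": 10}]}}

```text
time_s: 32.12
ee_pos: [0.475, 0.2826, 0.0217]
eef_rot: [-3.142, -0.0, 0.251]
force: [0.4, -0.0, -1.1]
grip_width: 0.0294
```

```bash
python3 - <<'E'
from h import *
to(.4745,.2823,.019,.249)
E
```

```text
t 32.12 pos [0.475  0.2826 0.0217] rot [-3.1415e+00 -5.0000e-04  2.5060e-01] w 0.0294 F [ 0.4 -0.  -1.1]
delta units [-0.03  0.01  0.14]
wz 0.02
after turn [-0.03  0.01  0.14]
```

>>> {"op": "carry_out", "data": {"deltas": [{"x": 0, "y": 0, "z": 0.1, "wx": 0, "wy": 0, "wz": 0, "jaw": 10}, {"x": 0, "y": 0, "z": 0, "wx": 0, "wy": 0, "wz": 0, "jaw": 10}, {"x": 0, "y": 0, "z": 0, "wx": 0, "wy": 0, "wz": 0, "jaw": 10}]}}

```text
time_s: 32.37
ee_pos: [0.4748, 0.2826, 0.0196]
eef_rot: [-3.142, -0.0, 0.251]
force: [0.6, 1.2, -0.1]
grip_width: 0.0296
```

```bash
python3 - <<'E'
from h import *
to(.4745,.2823,.019,.249)
im=ctrl.camera('side');u,v=263,148
cv2.imwrite('pics/s8.png',cv2.resize(im[v-60:v+60,u-80:u+80],None,fx=5,fy=5,interpolation=cv2.INTER_CUBIC))
E
```

```text
t 32.37 pos [0.4748 0.2826 0.0196] rot [-3.1415e+00 -2.0000e-04  2.5070e-01] w 0.0296 F [ 0.6  1.2 -0.1]
delta units [-0.02  0.01  0.03]
wz 0.02
after turn [-0.02  0.01  0.03]
```

View pics/s8.png

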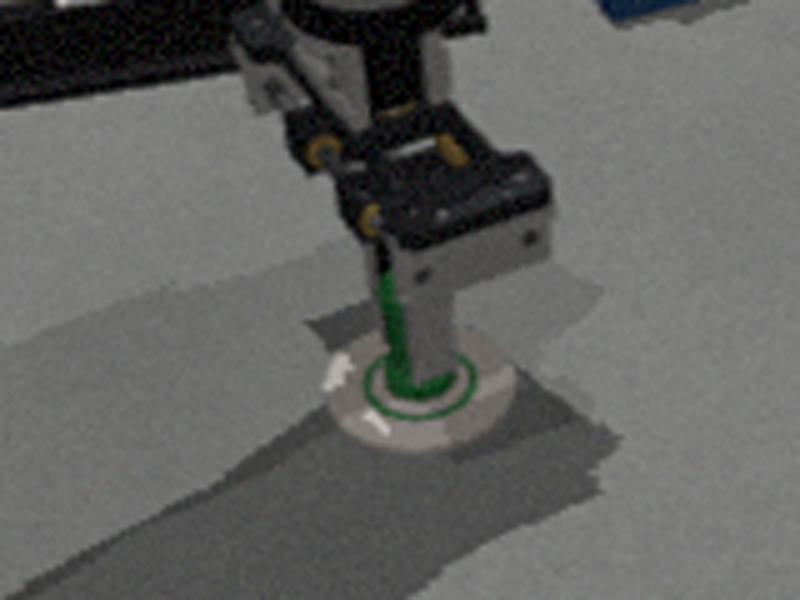

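The pawn's foot sits inside the green ring at crop (422,385). I'll release it gently.

>>> {"op": "carry_out", "data": {"deltas": [{"x": 0, "y": 0, "z": 0.04, "wx": 0, "wy": 0, "wz": 0, "jaw": 30}, {"x": 0, "y": 0, "z": 0, "wx": 0, "wy": 0, "wz": 0, "jaw": 40}, {"x": 0, "y": 0, "z": 0, "wx": 0, "wy": 0, "wz": 0, "jaw": 60}, {"x": 0, "y": 0, "z": 0, "wx": 0, "wy": 0, "wz": 0, "jaw": 80}, {"x": 0, "y": 0, "z": 0, "wx": 0, "wy": 0, "wz": 0, "jaw": 80}, {"x": 0, "y": 0, "z": -0.5, "wx": 0, "wy": 0, "wz": 0, "jaw": 80}, {"x": 0, "y": 0, "z": -1, "wx": 0, "wy": 0, "wz": 0, "jaw": 80}, {"x": 0, "y": 0, "z": -1, "wx": 0, "wy": 0, "wz": 0, "jaw": 80}, {"x": 0, "y": 0, "z": -1, "wx": 0, "wy": 0, "wz": 0, "jaw": 80}, {"x": 0, "y": 0, "z": -1, "wx": 0, "wy": 0, "wz": 0, "jaw": 100}, {"x": 0, "y": 0, "z": -1, "wx": 0, "wy": 0, "wz": 0, "jaw": 100}, {"x": 0, "y": 0, "z": -1, "wx": 0, "wy": 0, "wz": 0, "jaw": 100}], "squeeze": 20}}

```text
time_s: 33.42
ee_pos: [0.4747, 0.2826, 0.1506]
eef_rot: [-3.141, -0.001, 0.251]
force: [0.7, 0.4, 0.4]
grip_width: 0.0917
```

```bash
python3 - <<'E'
from h import *
to(.4428,-.2944,.15,.249)
for c in ["top","side"]: cv2.imwrite(f"pics/{c}9.png",ctrl.camera(c))
E
```

```text
t 33.42 pos [0.4747 0.2826 0.1506] rot [-3.1415e+00 -7.0000e-04  2.5080e-01] w 0.0917 F [0.7 0.4 0.4]
delta units [-8.700e+00  2.755e+01  2.000e-02]
wz 0.02
after turn [-8.65 27.57  0.03]
```

View pics/side9.png

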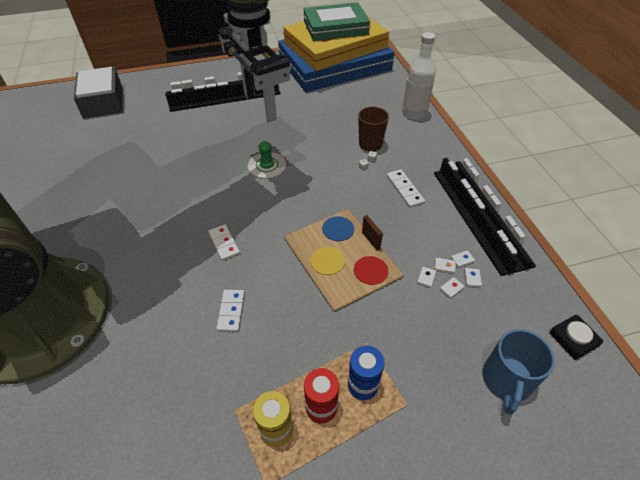

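View pics/top9.png

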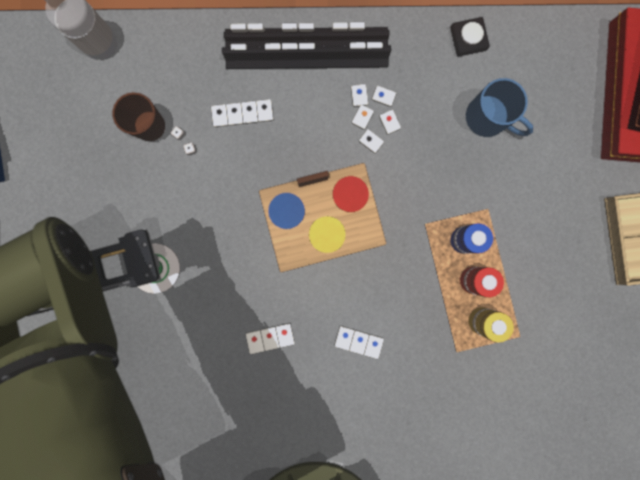

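The pawn stands upright on the plate at side (266,157). The cans stand at side (273,415), (321,395) and (366,372), and the discs are bare. The empty stand lets me place everything at the present yaw without turning. Blue goes first.

```bash
python3 - <<'E'
from h import *
to(.5158,-.2783,.15)
E
```

```text
t 33.52 pos [0.4759 0.2832 0.1526] rot [-3.1404 -0.0057  0.2508] w 0.094 F [ 0.5 -0.6  1.1]
delta units [-5.04 27.69  0.07]
```

>>> {"op": "carry_out", "data": {"deltas": [{"x": -0.2, "y": 1, "z": 0, "wx": 0, "wy": 0, "wz": 0, "jaw": 100}, {"x": -0.2, "y": 1, "z": 0, "wx": 0, "wy": 0, "wz": 0, "jaw": 100}, {"x": -0.2, "y": 1, "z": 0, "wx": 0, "wy": 0, "wz": 0, "jaw": 100}, {"x": -0.2, "y": 1, "z": 0, "wx": 0, "wy": 0, "wz": 0, "jaw": 100}, {"x": -0.2, "y": 1, "z": 0, "wx": 0, "wy": 0, "wz": 0, "jaw": 100}, {"x": -0.2, "y": 1, "z": 0, "wx": 0, "wy": 0, "wz": 0, "jaw": 100}, {"x": -0.2, "y": 1, "z": 0, "wx": 0, "wy": 0, "wz": 0, "jaw": 100}, {"x": -0.2, "y": 1, "z": 0, "wx": 0, "wy": 0, "wz": 0, "jaw": 100}, {"x": -0.2, "y": 1, "z": 0, "wx": 0, "wy": 0, "wz": 0, "jaw": 100}, {"x": -0.2, "y": 1, "z": 0, "wx": 0, "wy": 0, "wz": 0, "jaw": 100}, {"x": -0.2, "y": 1, "z": 0, "wx": 0, "wy": 0, "wz": 0, "jaw": 100}, {"x": -0.2, "y": 1, "z": 0, "wx": 0, "wy": 0, "wz": 0, "jaw": 100}]}}

```text
time_s: 34.52
ee_pos: [0.4875, 0.0372, 0.1484]
eef_rot: [-3.141, 0.0, 0.251]
force: [0.2, 0.4, 0.4]
grip_width: 0.0941
```

>>> {"op": "carry_out", "data": {"deltas": [{"x": -0.2, "y": 1, "z": 0, "wx": 0, "wy": 0, "wz": 0, "jaw": 100}, {"x": -0.2, "y": 1, "z": 0, "wx": 0, "wy": 0, "wz": 0, "jaw": 100}, {"x": -0.2, "y": 1, "z": 0, "wx": 0, "wy": 0, "wz": 0, "jaw": 100}, {"x": -0.2, "y": 1, "z": 0, "wx": 0, "wy": 0, "wz": 0, "jaw": 100}, {"x": -0.2, "y": 1, "z": 0, "wx": 0, "wy": 0, "wz": 0, "jaw": 100}, {"x": -0.2, "y": 1, "z": 0, "wx": 0, "wy": 0, "wz": 0, "jaw": 100}, {"x": -0.2, "y": 1, "z": 0, "wx": 0, "wy": 0, "wz": 0, "jaw": 100}, {"x": -0.2, "y": 1, "z": 0, "wx": 0, "wy": 0, "wz": 0, "jaw": 100}, {"x": -0.2, "y": 1, "z": 0, "wx": 0, "wy": 0, "wz": 0, "jaw": 100}, {"x": -0.2, "y": 1, "z": 0, "wx": 0, "wy": 0, "wz": 0, "jaw": 100}, {"x": -0.2, "y": 1, "z": 0, "wx": 0, "wy": 0, "wz": 0, "jaw": 100}, {"x": -0.2, "y": 1, "z": 0, "wx": 0, "wy": 0, "wz": 0, "jaw": 100}]}}

```text
time_s: 35.52
ee_pos: [0.5006, -0.2071, 0.1483]
eef_rot: [-3.141, 0.0, 0.251]
force: [0.5, 0.4, -0.0]
grip_width: 0.0939
```

>>> {"op": "carry_out", "data": {"deltas": [{"x": -0.2, "y": 1, "z": 0, "wx": 0, "wy": 0, "wz": 0, "jaw": 100}, {"x": 0, "y": 1, "z": 0, "wx": 0, "wy": 0, "wz": 0, "jaw": 100}, {"x": 0, "y": 1, "z": 0, "wx": 0, "wy": 0, "wz": 0, "jaw": 100}, {"x": 0, "y": 0.5, "z": 0, "wx": 0, "wy": 0, "wz": 0, "jaw": 100}, {"x": 0, "y": 0, "z": 0, "wx": 0, "wy": 0, "wz": 0, "jaw": 100}, {"x": 0, "y": 0, "z": 0, "wx": 0, "wy": 0, "wz": 0, "jaw": 100}]}}

```text
time_s: 36.02
ee_pos: [0.5141, -0.2745, 0.1482]
eef_rot: [-3.141, 0.001, 0.25]
force: [-0.2, 1.2, 0.0]
grip_width: 0.0937
```

```bash
python3 - <<'E'
from h import *
to(.5158,-.2783,.038,.25)
E
```

```text
t 36.02 pos [ 0.5141 -0.2745  0.1482] rot [-3.1408e+00  6.0000e-04  2.5040e-01] w 0.0937 F [-0.2  1.2  0. ]
delta units [0.04 0.21 5.51]
wz 0.01
after turn [0.04 0.2  5.51]
```

>>> {"op": "carry_out", "data": {"deltas": [{"x": 0.05, "y": 0.2, "z": 0.5, "wx": 0, "wy": 0, "wz": 0, "jaw": 100}, {"x": 0, "y": 0, "z": 1, "wx": 0, "wy": 0, "wz": 0, "jaw": 100}, {"x": 0, "y": 0, "z": 1, "wx": 0, "wy": 0, "wz": 0, "jaw": 100}, {"x": 0, "y": 0, "z": 1, "wx": 0, "wy": 0, "wz": 0, "jaw": 100}, {"x": 0, "y": 0, "z": 1, "wx": 0, "wy": 0, "wz": 0, "jaw": 100}, {"x": 0, "y": 0, "z": 0.7, "wx": 0, "wy": 0, "wz": 0, "jaw": 80}, {"x": 0, "y": 0, "z": 0.3, "wx": 0, "wy": 0, "wz": 0, "jaw": 40}, {"x": 0, "y": 0, "z": 0, "wx": 0, "wy": 0, "wz": 0, "jaw": 40}, {"x": 0, "y": 0, "z": 0, "wx": 0, "wy": 0, "wz": 0, "jaw": 40}, {"x": 0, "y": 0, "z": 0, "wx": 0, "wy": 0, "wz": 0, "jaw": 30}, {"x": 0, "y": 0, "z": 0, "wx": 0, "wy": 0, "wz": 0, "jaw": 30}, {"x": 0, "y": 0, "z": 0, "wx": 0, "wy": 0, "wz": 0, "jaw": 30}], "squeeze": 20}}

```text
time_s: 37.02
ee_pos: [0.5166, -0.2787, 0.0394]
eef_rot: [3.141, -0.001, 0.251]
force: [0.9, 0.3, 0.1]
grip_width: 0.0508
```

>>> {"op": "carry_out", "data": {"deltas": [{"x": 0, "y": 0, "z": 0, "wx": 0, "wy": 0, "wz": 0, "jaw": 30}, {"x": 0, "y": 0, "z": 0, "wx": 0, "wy": 0, "wz": 0, "jaw": 30}, {"x": 0, "y": 0, "z": 0, "wx": 0, "wy": 0, "wz": 0, "jaw": 30}]}}

```text
time_s: 37.27
ee_pos: [0.5167, -0.2788, 0.0394]
eef_rot: [3.141, -0.001, 0.251]
force: [-0.3, 0.4, 6.0]
grip_width: 0.0499
```

```bash
python3 - <<'E'
from h import *
to(.574,.042,.11)
E
```

```text
t 37.27 pos [ 0.5167 -0.2788  0.0394] rot [ 3.1409e+00 -8.0000e-04  2.5080e-01] w 0.0499 F [-0.3  0.4  6. ]
delta units [  6.76 -14.82  -3.54]
```

>>> {"op": "carry_out", "data": {"deltas": [{"x": 0, "y": 0, "z": -0.5, "wx": 0, "wy": 0, "wz": 0, "jaw": 30}, {"x": 0, "y": 0, "z": -1, "wx": 0, "wy": 0, "wz": 0, "jaw": 30}, {"x": 0, "y": 0, "z": -1, "wx": 0, "wy": 0, "wz": 0, "jaw": 30}, {"x": 0.2, "y": -0.4, "z": -1, "wx": 0, "wy": 0, "wz": 0, "jaw": 30}, {"x": 0.4, "y": -0.7, "z": 0, "wx": 0, "wy": 0, "wz": 0, "jaw": 30}, {"x": 0.5, "y": -1, "z": 0, "wx": 0, "wy": 0, "wz": 0, "jaw": 30}, {"x": 0.5, "y": -1, "z": 0, "wx": 0, "wy": 0, "wz": 0, "jaw": 30}, {"x": 0.5, "y": -1, "z": 0, "wx": 0, "wy": 0, "wz": 0, "jaw": 30}, {"x": 0.5, "y": -1, "z": 0, "wx": 0, "wy": 0, "wz": 0, "jaw": 30}, {"x": 0.5, "y": -1, "z": 0, "wx": 0, "wy": 0, "wz": 0, "jaw": 30}, {"x": 0.5, "y": -1, "z": 0, "wx": 0, "wy": 0, "wz": 0, "jaw": 30}, {"x": 0.5, "y": -1, "z": 0, "wx": 0, "wy": 0, "wz": 0, "jaw": 30}]}}

```text
time_s: 38.27
ee_pos: [0.5555, -0.1002, 0.1091]
eef_rot: [3.142, 0.0, 0.251]
force: [0.8, -0.6, -2.3]
grip_width: 0.0497
```

>>> {"op": "carry_out", "data": {"deltas": [{"x": 0.5, "y": -1, "z": 0, "wx": 0, "wy": 0, "wz": 0, "jaw": 30}, {"x": 0.5, "y": -1, "z": 0, "wx": 0, "wy": 0, "wz": 0, "jaw": 30}, {"x": 0.5, "y": -1, "z": 0, "wx": 0, "wy": 0, "wz": 0, "jaw": 30}, {"x": 0.5, "y": -1, "z": 0, "wx": 0, "wy": 0, "wz": 0, "jaw": 30}, {"x": 0.4, "y": -1, "z": 0, "wx": 0, "wy": 0, "wz": 0, "jaw": 30}, {"x": 0.2, "y": -1, "z": 0, "wx": 0, "wy": 0, "wz": 0, "jaw": 30}, {"x": 0, "y": -0.5, "z": 0, "wx": 0, "wy": 0, "wz": 0, "jaw": 30}, {"x": 0, "y": -0.2, "z": 0, "wx": 0, "wy": 0, "wz": 0, "jaw": 30}, {"x": 0, "y": 0, "z": 0, "wx": 0, "wy": 0, "wz": 0, "jaw": 30}]}}

```text
time_s: 39.02
ee_pos: [0.5724, 0.0416, 0.1088]
eef_rot: [3.142, 0.0, 0.252]
force: [-0.6, 0.1, -2.0]
grip_width: 0.0498
```

```bash
python3 - <<'E'
from h import *
to(.574,.042,.0478)
E
```

```text
t 39.02 pos [0.5724 0.0416 0.1088] rot [3.1416e+00 2.0000e-04 2.5160e-01] w 0.0498 F [-0.6  0.1 -2. ]
delta units [0.08 0.   3.05]
```

>>> {"op": "carry_out", "data": {"deltas": [{"x": 0.1, "y": 0, "z": 0.5, "wx": 0, "wy": 0, "wz": 0, "jaw": 30}, {"x": 0, "y": 0, "z": 1, "wx": 0, "wy": 0, "wz": 0, "jaw": 30}, {"x": 0, "y": 0, "z": 0.7, "wx": 0, "wy": 0, "wz": 0, "jaw": 30}, {"x": 0, "y": 0, "z": 0.4, "wx": 0, "wy": 0, "wz": 0, "jaw": 30}, {"x": 0, "y": 0, "z": 0.2, "wx": 0, "wy": 0, "wz": 0, "jaw": 30}, {"x": 0, "y": 0, "z": 0.2, "wx": 0, "wy": 0, "wz": 0, "jaw": 30}, {"x": 0, "y": 0, "z": 0, "wx": 0, "wy": 0, "wz": 0, "jaw": 30}, {"x": 0, "y": 0, "z": 0, "wx": 0, "wy": 0, "wz": 0, "jaw": 30}]}}

```text
time_s: 39.68
ee_pos: [0.5749, 0.0417, 0.0491]
eef_rot: [3.141, -0.001, 0.251]
force: [0.5, -0.3, -1.6]
grip_width: 0.05
```

```bash
python3 - <<'E'
from h import *
to(.574,.042,.0474)
E
```

```text
t 39.68 pos [0.5749 0.0417 0.0491] rot [ 3.1414e+00 -7.0000e-04  2.5060e-01] w 0.05 F [ 0.5 -0.3 -1.6]
delta units [-0.04 -0.03  0.08]
```

>>> {"op": "carry_out", "data": {"deltas": [{"x": 0, "y": 0, "z": 0.08, "wx": 0, "wy": 0, "wz": 0, "jaw": 30}, {"x": 0, "y": 0, "z": 0, "wx": 0, "wy": 0, "wz": 0, "jaw": 30}, {"x": 0, "y": 0, "z": 0, "wx": 0, "wy": 0, "wz": 0, "jaw": 60}, {"x": 0, "y": 0, "z": 0, "wx": 0, "wy": 0, "wz": 0, "jaw": 90}, {"x": 0, "y": 0, "z": 0, "wx": 0, "wy": 0, "wz": 0, "jaw": 100}, {"x": 0, "y": 0, "z": 0, "wx": 0, "wy": 0, "wz": 0, "jaw": 100}, {"x": 0, "y": 0, "z": -0.5, "wx": 0, "wy": 0, "wz": 0, "jaw": 100}, {"x": 0, "y": 0, "z": -1, "wx": 0, "wy": 0, "wz": 0, "jaw": 100}, {"x": 0, "y": 0, "z": -1, "wx": 0, "wy": 0, "wz": 0, "jaw": 100}, {"x": 0, "y": 0, "z": -1, "wx": 0, "wy": 0, "wz": 0, "jaw": 100}, {"x": 0, "y": 0, "z": -1, "wx": 0, "wy": 0, "wz": 0, "jaw": 100}, {"x": 0, "y": 0, "z": -0.5, "wx": 0, "wy": 0, "wz": 0, "jaw": 100}]}}

```text
time_s: 40.68
ee_pos: [0.5754, 0.0419, 0.1504]
eef_rot: [3.141, -0.003, 0.251]
force: [0.8, -0.3, -0.3]
grip_width: 0.0941
```

```bash
python3 - <<'E'
from h import *
to(.4432,-.2944,.15)
E
```

```text
t 40.68 pos [0.5754 0.0419 0.1504] rot [ 3.1408 -0.0035  0.2508] w 0.0941 F [ 0.8 -0.3 -0.3]
delta units [-1.058e+01  1.465e+01 -1.000e-02]
```

>>> {"op": "carry_out", "data": {"deltas": [{"x": -0.7, "y": 1, "z": 0, "wx": 0, "wy": 0, "wz": 0, "jaw": 100}, {"x": -0.7, "y": 1, "z": 0, "wx": 0, "wy": 0, "wz": 0, "jaw": 100}, {"x": -0.7, "y": 1, "z": 0, "wx": 0, "wy": 0, "wz": 0, "jaw": 100}, {"x": -0.7, "y": 1, "z": 0, "wx": 0, "wy": 0, "wz": 0, "jaw": 100}, {"x": -0.7, "y": 1, "z": 0, "wx": 0, "wy": 0, "wz": 0, "jaw": 100}, {"x": -0.7, "y": 1, "z": 0, "wx": 0, "wy": 0, "wz": 0, "jaw": 100}, {"x": -0.7, "y": 1, "z": 0, "wx": 0, "wy": 0, "wz": 0, "jaw": 100}, {"x": -0.7, "y": 1, "z": 0, "wx": 0, "wy": 0, "wz": 0, "jaw": 100}, {"x": -0.7, "y": 1, "z": 0, "wx": 0, "wy": 0, "wz": 0, "jaw": 100}, {"x": -0.7, "y": 1, "z": 0, "wx": 0, "wy": 0, "wz": 0, "jaw": 100}, {"x": -0.7, "y": 1, "z": 0, "wx": 0, "wy": 0, "wz": 0, "jaw": 100}, {"x": -0.7, "y": 1, "z": 0, "wx": 0, "wy": 0, "wz": 0, "jaw": 100}]}}

```text
time_s: 41.68
ee_pos: [0.4708, -0.2333, 0.1472]
eef_rot: [3.142, -0.0, 0.251]
force: [0.8, 0.3, -0.3]
grip_width: 0.0939
```

>>> {"op": "carry_out", "data": {"deltas": [{"x": -0.7, "y": 1, "z": 0, "wx": 0, "wy": 0, "wz": 0, "jaw": 100}, {"x": -0.7, "y": 1, "z": 0, "wx": 0, "wy": 0, "wz": 0, "jaw": 100}, {"x": -0.7, "y": 0.6, "z": 0, "wx": 0, "wy": 0, "wz": 0, "jaw": 100}, {"x": 0, "y": 0, "z": 0, "wx": 0, "wy": 0, "wz": 0, "jaw": 100}, {"x": 0, "y": 0, "z": 0, "wx": 0, "wy": 0, "wz": 0, "jaw": 100}]}}

```text
time_s: 42.1
ee_pos: [0.4433, -0.2934, 0.1471]
eef_rot: [-3.141, 0.0, 0.249]
force: [0.4, -0.1, 0.5]
grip_width: 0.0938
```

```bash
python3 - <<'E'
from h import *
to(.4432,-.2944,.039,.25)
for c in ["top","side"]: cv2.imwrite(f"pics/{c}10.png",ctrl.camera(c))
E
```

```text
t 42.1 pos [ 0.4433 -0.2934  0.1471] rot [-3.1414e+00  1.0000e-04  2.4920e-01] w 0.0938 F [ 0.4 -0.1  0.5]
delta units [-0.02  0.05  5.4 ]
wz -0.01
after turn [-0.02  0.05  5.4 ]
```

View pics/top10.png

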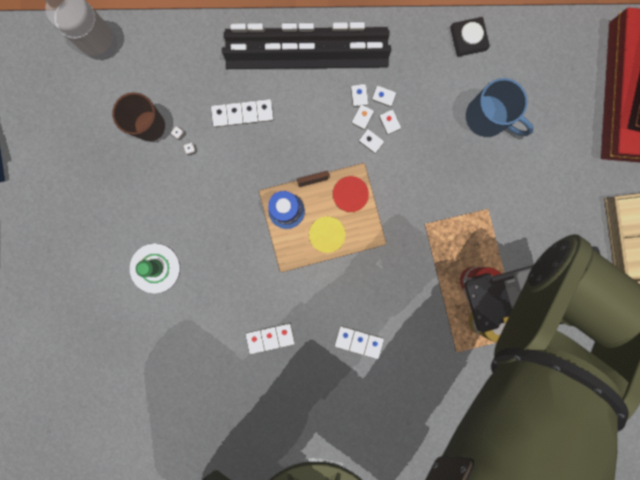

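In the top view the blue can is centred on the blue disc at (285,208). The pawn is on the plate at (150,268), leaning outward only as perspective makes it. Now red.

>>> {"op": "carry_out", "data": {"deltas": [{"x": 0, "y": 0.05, "z": 0.5, "wx": 0, "wy": 0, "wz": 0, "jaw": 100}, {"x": 0, "y": 0, "z": 1, "wx": 0, "wy": 0, "wz": 0, "jaw": 100}, {"x": 0, "y": 0, "z": 1, "wx": 0, "wy": 0, "wz": 0, "jaw": 100}, {"x": 0, "y": 0, "z": 1, "wx": 0, "wy": 0, "wz": 0, "jaw": 100}, {"x": 0, "y": 0, "z": 1, "wx": 0, "wy": 0, "wz": 0, "jaw": 100}, {"x": 0, "y": 0, "z": 0.6, "wx": 0, "wy": 0, "wz": 0, "jaw": 80}, {"x": 0, "y": 0, "z": 0.3, "wx": 0, "wy": 0, "wz": 0, "jaw": 40}, {"x": 0, "y": 0, "z": 0, "wx": 0, "wy": 0, "wz": 0, "jaw": 40}, {"x": 0, "y": 0, "z": 0, "wx": 0, "wy": 0, "wz": 0, "jaw": 40}, {"x": 0, "y": 0, "z": 0, "wx": 0, "wy": 0, "wz": 0, "jaw": 30}, {"x": 0, "y": 0, "z": 0, "wx": 0, "wy": 0, "wz": 0, "jaw": 30}, {"x": 0, "y": 0, "z": 0, "wx": 0, "wy": 0, "wz": 0, "jaw": 30}]}}

```text
time_s: 43.2
ee_pos: [0.4442, -0.2943, 0.0398]
eef_rot: [3.141, -0.001, 0.251]
force: [0.2, 0.0, 0.2]
grip_width: 0.0508
```

>>> {"op": "carry_out", "data": {"deltas": [{"x": 0, "y": 0, "z": 0, "wx": 0, "wy": 0, "wz": 0, "jaw": 30}, {"x": 0, "y": 0, "z": 0, "wx": 0, "wy": 0, "wz": 0, "jaw": 30}, {"x": 0, "y": 0, "z": 0, "wx": 0, "wy": 0, "wz": 0, "jaw": 30}]}}

```text
time_s: 43.45
ee_pos: [0.4442, -0.2943, 0.0397]
eef_rot: [3.141, -0.001, 0.251]
force: [-1.0, 0.8, 6.4]
grip_width: 0.0501
```

```bash
python3 - <<'E'
from h import *
to(.6025,-.0744,.11)
E
```

```text
t 43.45 pos [ 0.4442 -0.2943  0.0397] rot [ 3.1408e+00 -7.0000e-04  2.5070e-01] w 0.0501 F [-1.   0.8  6.4]
delta units [10.4  -8.68 -3.51]
```

>>> {"op": "carry_out", "data": {"deltas": [{"x": 0, "y": 0, "z": -0.5, "wx": 0, "wy": 0, "wz": 0, "jaw": 30}, {"x": 0, "y": 0, "z": -1, "wx": 0, "wy": 0, "wz": 0, "jaw": 30}, {"x": 0, "y": 0, "z": -1, "wx": 0, "wy": 0, "wz": 0, "jaw": 30}, {"x": 0.4, "y": -0.4, "z": -1, "wx": 0, "wy": 0, "wz": 0, "jaw": 30}, {"x": 0.8, "y": -0.7, "z": 0, "wx": 0, "wy": 0, "wz": 0, "jaw": 30}, {"x": 1, "y": -0.8, "z": 0, "wx": 0, "wy": 0, "wz": 0, "jaw": 30}, {"x": 1, "y": -0.8, "z": 0, "wx": 0, "wy": 0, "wz": 0, "jaw": 30}, {"x": 1, "y": -0.8, "z": 0, "wx": 0, "wy": 0, "wz": 0, "jaw": 30}, {"x": 1, "y": -0.8, "z": 0, "wx": 0, "wy": 0, "wz": 0, "jaw": 30}, {"x": 1, "y": -0.8, "z": 0, "wx": 0, "wy": 0, "wz": 0, "jaw": 30}, {"x": 1, "y": -0.8, "z": 0, "wx": 0, "wy": 0, "wz": 0, "jaw": 30}, {"x": 1, "y": -0.8, "z": 0, "wx": 0, "wy": 0, "wz": 0, "jaw": 30}]}}

```text
time_s: 44.45
ee_pos: [0.57, -0.1224, 0.1096]
eef_rot: [-3.142, 0.0, 0.251]
force: [0.4, -0.1, -1.7]
grip_width: 0.0496
```

>>> {"op": "carry_out", "data": {"deltas": [{"x": 1, "y": -0.8, "z": 0, "wx": 0, "wy": 0, "wz": 0, "jaw": 30}, {"x": 0.8, "y": -0.7, "z": 0, "wx": 0, "wy": 0, "wz": 0, "jaw": 30}, {"x": 0.4, "y": -0.4, "z": 0, "wx": 0, "wy": 0, "wz": 0, "jaw": 30}, {"x": 0, "y": 0, "z": 0, "wx": 0, "wy": 0, "wz": 0, "jaw": 30}, {"x": 0, "y": 0, "z": 0, "wx": 0, "wy": 0, "wz": 0, "jaw": 30}]}}

```text
time_s: 44.87
ee_pos: [0.6023, -0.0761, 0.1091]
eef_rot: [-3.142, 0.0, 0.251]
force: [-0.0, 0.2, -1.2]
grip_width: 0.0496
```

```bash
python3 - <<'E'
from h import *
to(.6025,-.0744,.0477)
E
```

```text
t 44.87 pos [ 0.6023 -0.0761  0.1091] rot [-3.1416e+00  5.0000e-04  2.5140e-01] w 0.0496 F [-0.   0.2 -1.2]
delta units [ 0.03 -0.08  3.07]
```

>>> {"op": "carry_out", "data": {"deltas": [{"x": 0, "y": -0.1, "z": 0.5, "wx": 0, "wy": 0, "wz": 0, "jaw": 30}, {"x": 0, "y": 0, "z": 1, "wx": 0, "wy": 0, "wz": 0, "jaw": 30}, {"x": 0, "y": 0, "z": 0.7, "wx": 0, "wy": 0, "wz": 0, "jaw": 30}, {"x": 0, "y": 0, "z": 0.4, "wx": 0, "wy": 0, "wz": 0, "jaw": 30}, {"x": 0, "y": 0, "z": 0.3, "wx": 0, "wy": 0, "wz": 0, "jaw": 30}, {"x": 0, "y": 0, "z": 0.15, "wx": 0, "wy": 0, "wz": 0, "jaw": 30}, {"x": 0, "y": 0, "z": 0, "wx": 0, "wy": 0, "wz": 0, "jaw": 30}, {"x": 0, "y": 0, "z": 0, "wx": 0, "wy": 0, "wz": 0, "jaw": 30}]}}

```text
time_s: 45.53
ee_pos: [0.6025, -0.0742, 0.0486]
eef_rot: [3.141, -0.001, 0.25]
force: [0.1, -0.3, -1.5]
grip_width: 0.05
```

```bash
python3 - <<'E'
from h import *
to(.6025,-.0744,.0477)
E
```

```text
t 45.53 pos [ 0.6025 -0.0742  0.0486] rot [ 3.1411e+00 -9.0000e-04  2.5050e-01] w 0.05 F [ 0.1 -0.3 -1.5]
delta units [-0.    0.01  0.04]
```

>>> {"op": "carry_out", "data": {"deltas": [{"x": 0, "y": 0, "z": 0.05, "wx": 0, "wy": 0, "wz": 0, "jaw": 30}, {"x": 0, "y": 0, "z": 0, "wx": 0, "wy": 0, "wz": 0, "jaw": 30}, {"x": 0, "y": 0, "z": 0, "wx": 0, "wy": 0, "wz": 0, "jaw": 60}, {"x": 0, "y": 0, "z": 0, "wx": 0, "wy": 0, "wz": 0, "jaw": 90}, {"x": 0, "y": 0, "z": 0, "wx": 0, "wy": 0, "wz": 0, "jaw": 100}, {"x": 0, "y": 0, "z": 0, "wx": 0, "wy": 0, "wz": 0, "jaw": 100}, {"x": 0, "y": 0, "z": -0.5, "wx": 0, "wy": 0, "wz": 0, "jaw": 100}, {"x": 0, "y": 0, "z": -1, "wx": 0, "wy": 0, "wz": 0, "jaw": 100}, {"x": 0, "y": 0, "z": -1, "wx": 0, "wy": 0, "wz": 0, "jaw": 100}, {"x": 0, "y": 0, "z": -1, "wx": 0, "wy": 0, "wz": 0, "jaw": 100}, {"x": 0, "y": 0, "z": -1, "wx": 0, "wy": 0, "wz": 0, "jaw": 100}, {"x": 0, "y": 0, "z": -0.5, "wx": 0, "wy": 0, "wz": 0, "jaw": 100}]}}

```text
time_s: 46.53
ee_pos: [0.603, -0.074, 0.1504]
eef_rot: [3.14, -0.003, 0.251]
force: [-0.4, 0.3, 0.3]
grip_width: 0.0945
```

```bash
python3 - <<'E'
from h import *
to(.370,-.3077,.15)
E
```

```text
t 46.53 pos [ 0.603  -0.074   0.1504] rot [ 3.1401 -0.0032  0.2509] w 0.0945 F [-0.4  0.3  0.3]
delta units [-1.419e+01  8.430e+00 -1.000e-02]
```

>>> {"op": "carry_out", "data": {"deltas": [{"x": -1, "y": 0.6, "z": 0, "wx": 0, "wy": 0, "wz": 0, "jaw": 100}, {"x": -1, "y": 0.6, "z": 0, "wx": 0, "wy": 0, "wz": 0, "jaw": 100}, {"x": -1, "y": 0.6, "z": 0, "wx": 0, "wy": 0, "wz": 0, "jaw": 100}, {"x": -1, "y": 0.6, "z": 0, "wx": 0, "wy": 0, "wz": 0, "jaw": 100}, {"x": -1, "y": 0.6, "z": 0, "wx": 0, "wy": 0, "wz": 0, "jaw": 100}, {"x": -1, "y": 0.6, "z": 0, "wx": 0, "wy": 0, "wz": 0, "jaw": 100}, {"x": -1, "y": 0.6, "z": 0, "wx": 0, "wy": 0, "wz": 0, "jaw": 100}, {"x": -1, "y": 0.6, "z": 0, "wx": 0, "wy": 0, "wz": 0, "jaw": 100}, {"x": -1, "y": 0.6, "z": 0, "wx": 0, "wy": 0, "wz": 0, "jaw": 100}, {"x": -1, "y": 0.6, "z": 0, "wx": 0, "wy": 0, "wz": 0, "jaw": 100}, {"x": -1, "y": 0.6, "z": 0, "wx": 0, "wy": 0, "wz": 0, "jaw": 100}, {"x": -1, "y": 0.6, "z": 0, "wx": 0, "wy": 0, "wz": 0, "jaw": 100}]}}

```text
time_s: 47.53
ee_pos: [0.4045, -0.2735, 0.1472]
eef_rot: [3.142, -0.0, 0.251]
force: [-0.0, 0.2, 0.8]
grip_width: 0.0941
```

>>> {"op": "carry_out", "data": {"deltas": [{"x": -1, "y": 0.6, "z": 0, "wx": 0, "wy": 0, "wz": 0, "jaw": 100}, {"x": -1, "y": 0.6, "z": 0, "wx": 0, "wy": 0, "wz": 0, "jaw": 100}, {"x": -0.2, "y": 0, "z": 0, "wx": 0, "wy": 0, "wz": 0, "jaw": 100}, {"x": 0, "y": 0, "z": 0, "wx": 0, "wy": 0, "wz": 0, "jaw": 100}, {"x": 0, "y": 0, "z": 0, "wx": 0, "wy": 0, "wz": 0, "jaw": 100}]}}

```text
time_s: 47.95
ee_pos: [0.369, -0.3068, 0.1472]
eef_rot: [-3.142, -0.0, 0.25]
force: [1.4, -0.3, 0.3]
grip_width: 0.094
```

```bash
python3 - <<'E'
from h import *
to(.370,-.3077,.039,.25)
E
```

```text
t 47.95 pos [ 0.369  -0.3068  0.1472] rot [-3.1416e+00 -2.0000e-04  2.5040e-01] w 0.094 F [ 1.4 -0.3  0.3]
delta units [0.04 0.05 5.41]
wz 0.0
after turn [0.04 0.05 5.41]
```

>>> {"op": "carry_out", "data": {"deltas": [{"x": 0.05, "y": 0.05, "z": 0.5, "wx": 0, "wy": 0, "wz": 0, "jaw": 100}, {"x": 0, "y": 0, "z": 1, "wx": 0, "wy": 0, "wz": 0, "jaw": 100}, {"x": 0, "y": 0, "z": 1, "wx": 0, "wy": 0, "wz": 0, "jaw": 100}, {"x": 0, "y": 0, "z": 1, "wx": 0, "wy": 0, "wz": 0, "jaw": 100}, {"x": 0, "y": 0, "z": 1, "wx": 0, "wy": 0, "wz": 0, "jaw": 100}, {"x": 0, "y": 0, "z": 0.6, "wx": 0, "wy": 0, "wz": 0, "jaw": 80}, {"x": 0, "y": 0, "z": 0.3, "wx": 0, "wy": 0, "wz": 0, "jaw": 40}, {"x": 0, "y": 0, "z": 0, "wx": 0, "wy": 0, "wz": 0, "jaw": 40}, {"x": 0, "y": 0, "z": 0, "wx": 0, "wy": 0, "wz": 0, "jaw": 40}, {"x": 0, "y": 0, "z": 0, "wx": 0, "wy": 0, "wz": 0, "jaw": 30}, {"x": 0, "y": 0, "z": 0, "wx": 0, "wy": 0, "wz": 0, "jaw": 30}, {"x": 0, "y": 0, "z": 0, "wx": 0, "wy": 0, "wz": 0, "jaw": 30}]}}

```text
time_s: 48.95
ee_pos: [0.3703, -0.3081, 0.0397]
eef_rot: [3.141, -0.001, 0.251]
force: [-0.3, -0.3, 0.2]
grip_width: 0.0509
```

>>> {"op": "carry_out", "data": {"deltas": [{"x": 0, "y": 0, "z": 0, "wx": 0, "wy": 0, "wz": 0, "jaw": 30}, {"x": 0, "y": 0, "z": 0, "wx": 0, "wy": 0, "wz": 0, "jaw": 30}, {"x": 0, "y": 0, "z": 0, "wx": 0, "wy": 0, "wz": 0, "jaw": 30}]}}

```text
time_s: 49.2
ee_pos: [0.3703, -0.3081, 0.0396]
eef_rot: [3.141, -0.001, 0.251]
force: [-0.3, 1.4, 6.3]
grip_width: 0.0501
```

```bash
python3 - <<'E'
from h import *
to(.530,-.0306,.11)
E
```

```text
t 49.2 pos [ 0.3703 -0.3081  0.0396] rot [ 3.1408e+00 -7.0000e-04  2.5070e-01] w 0.0501 F [-0.3  1.4  6.3]
delta units [ 11.18 -11.45  -3.52]
```

>>> {"op": "carry_out", "data": {"deltas": [{"x": 0, "y": 0, "z": -0.5, "wx": 0, "wy": 0, "wz": 0, "jaw": 30}, {"x": 0, "y": 0, "z": -1, "wx": 0, "wy": 0, "wz": 0, "jaw": 30}, {"x": 0, "y": 0, "z": -1, "wx": 0, "wy": 0, "wz": 0, "jaw": 30}, {"x": 0.4, "y": -0.4, "z": -1, "wx": 0, "wy": 0, "wz": 0, "jaw": 30}, {"x": 0.7, "y": -0.7, "z": 0, "wx": 0, "wy": 0, "wz": 0, "jaw": 30}, {"x": 1, "y": -1, "z": 0, "wx": 0, "wy": 0, "wz": 0, "jaw": 30}, {"x": 1, "y": -1, "z": 0, "wx": 0, "wy": 0, "wz": 0, "jaw": 30}, {"x": 1, "y": -1, "z": 0, "wx": 0, "wy": 0, "wz": 0, "jaw": 30}, {"x": 1, "y": -1, "z": 0, "wx": 0, "wy": 0, "wz": 0, "jaw": 30}, {"x": 1, "y": -1, "z": 0, "wx": 0, "wy": 0, "wz": 0, "jaw": 30}, {"x": 1, "y": -1, "z": 0, "wx": 0, "wy": 0, "wz": 0, "jaw": 30}, {"x": 1, "y": -1, "z": 0, "wx": 0, "wy": 0, "wz": 0, "jaw": 30}]}}

```text
time_s: 50.2
ee_pos: [0.4872, -0.1094, 0.1097]
eef_rot: [3.141, -0.0, 0.251]
force: [0.4, -0.6, -2.0]
grip_width: 0.0496
```

>>> {"op": "carry_out", "data": {"deltas": [{"x": 1, "y": -1, "z": 0, "wx": 0, "wy": 0, "wz": 0, "jaw": 30}, {"x": 1, "y": -1, "z": 0, "wx": 0, "wy": 0, "wz": 0, "jaw": 30}, {"x": 0.7, "y": -0.8, "z": 0, "wx": 0, "wy": 0, "wz": 0, "jaw": 30}, {"x": 0.4, "y": -0.5, "z": 0, "wx": 0, "wy": 0, "wz": 0, "jaw": 30}, {"x": 0, "y": 0, "z": 0, "wx": 0, "wy": 0, "wz": 0, "jaw": 30}, {"x": 0, "y": 0, "z": 0, "wx": 0, "wy": 0, "wz": 0, "jaw": 30}]}}

```text
time_s: 50.7
ee_pos: [0.5302, -0.0314, 0.1092]
eef_rot: [3.142, 0.0, 0.252]
force: [1.1, 0.3, -0.8]
grip_width: 0.0497
```

```bash
python3 - <<'E'
from h import *
to(.530,-.0306,.0476)
E
```

```text
t 50.7 pos [ 0.5302 -0.0314  0.1092] rot [3.1415e+00 3.0000e-04 2.5170e-01] w 0.0497 F [ 1.1  0.3 -0.8]
delta units [ 0.   -0.04  3.08]
```

>>> {"op": "carry_out", "data": {"deltas": [{"x": 0, "y": -0.05, "z": 0.5, "wx": 0, "wy": 0, "wz": 0, "jaw": 30}, {"x": 0, "y": 0, "z": 1, "wx": 0, "wy": 0, "wz": 0, "jaw": 30}, {"x": 0, "y": 0, "z": 0.7, "wx": 0, "wy": 0, "wz": 0, "jaw": 30}, {"x": 0, "y": 0, "z": 0.4, "wx": 0, "wy": 0, "wz": 0, "jaw": 30}, {"x": 0, "y": 0, "z": 0.3, "wx": 0, "wy": 0, "wz": 0, "jaw": 30}, {"x": 0, "y": 0, "z": 0.15, "wx": 0, "wy": 0, "wz": 0, "jaw": 30}, {"x": 0, "y": 0, "z": 0, "wx": 0, "wy": 0, "wz": 0, "jaw": 30}, {"x": 0, "y": 0, "z": 0.05, "wx": 0, "wy": 0, "wz": 0, "jaw": 30}, {"x": 0, "y": 0, "z": 0, "wx": 0, "wy": 0, "wz": 0, "jaw": 30}, {"x": 0, "y": 0, "z": 0, "wx": 0, "wy": 0, "wz": 0, "jaw": 30}]}}

```text
time_s: 51.53
ee_pos: [0.5305, -0.0306, 0.0476]
eef_rot: [3.141, -0.001, 0.251]
force: [0.1, -0.7, 1.5]
grip_width: 0.0495
```

```bash
python3 - <<'E'
from h import *
to(.530,-.0306,.0476)
E
```

```text
t 51.53 pos [ 0.5305 -0.0306  0.0476] rot [ 3.141e+00 -1.000e-03  2.507e-01] w 0.0495 F [ 0.1 -0.7  1.5]
delta units [-0.02 -0.01 -0.  ]
```

Red has touched down. I'll release, rise, then retreat to the robot's right, towards the mat, so the cameras see the stand.

>>> {"op": "carry_out", "data": {"deltas": [{"x": 0, "y": 0, "z": 0, "wx": 0, "wy": 0, "wz": 0, "jaw": 60}, {"x": 0, "y": 0, "z": 0, "wx": 0, "wy": 0, "wz": 0, "jaw": 90}, {"x": 0, "y": 0, "z": 0, "wx": 0, "wy": 0, "wz": 0, "jaw": 100}, {"x": 0, "y": 0, "z": 0, "wx": 0, "wy": 0, "wz": 0, "jaw": 100}, {"x": 0, "y": 0, "z": -0.5, "wx": 0, "wy": 0, "wz": 0, "jaw": 100}, {"x": 0, "y": 0, "z": -1, "wx": 0, "wy": 0, "wz": 0, "jaw": 100}, {"x": 0, "y": 0, "z": -1, "wx": 0, "wy": 0, "wz": 0, "jaw": 100}, {"x": 0, "y": 0, "z": -1, "wx": 0, "wy": 0, "wz": 0, "jaw": 100}, {"x": 0, "y": 0, "z": -1, "wx": 0, "wy": 0, "wz": 0, "jaw": 100}, {"x": 0, "y": 0, "z": -1, "wx": 0, "wy": 0, "wz": 0, "jaw": 100}, {"x": 0, "y": 0, "z": -1, "wx": 0, "wy": 0, "wz": 0, "jaw": 100}]}}

```text
time_s: 52.45
ee_pos: [0.53, -0.0304, 0.1789]
eef_rot: [3.141, -0.001, 0.251]
force: [-0.1, -0.7, -0.1]
grip_width: 0.0943
```

>>> {"op": "carry_out", "data": {"deltas": [{"x": -0.8, "y": 1, "z": 0, "wx": 0, "wy": 0, "wz": 0, "jaw": 100}, {"x": -0.8, "y": 1, "z": 0, "wx": 0, "wy": 0, "wz": 0, "jaw": 100}, {"x": -0.8, "y": 1, "z": 0, "wx": 0, "wy": 0, "wz": 0, "jaw": 100}, {"x": -0.8, "y": 1, "z": 0, "wx": 0, "wy": 0, "wz": 0, "jaw": 100}, {"x": -0.8, "y": 1, "z": 0, "wx": 0, "wy": 0, "wz": 0, "jaw": 100}, {"x": -0.8, "y": 1, "z": 0, "wx": 0, "wy": 0, "wz": 0, "jaw": 100}, {"x": -0.8, "y": 1, "z": 0, "wx": 0, "wy": 0, "wz": 0, "jaw": 100}, {"x": -0.8, "y": 1, "z": 0, "wx": 0, "wy": 0, "wz": 0, "jaw": 100}, {"x": -0.8, "y": 1, "z": 0, "wx": 0, "wy": 0, "wz": 0, "jaw": 100}, {"x": -0.8, "y": 1, "z": 0, "wx": 0, "wy": 0, "wz": 0, "jaw": 100}, {"x": -0.8, "y": 1, "z": 0, "wx": 0, "wy": 0, "wz": 0, "jaw": 100}, {"x": 0, "y": 0, "z": 0, "wx": 0, "wy": 0, "wz": 0, "jaw": 100}]}}

```text
time_s: 53.45
ee_pos: [0.4128, -0.2901, 0.1778]
eef_rot: [3.141, 0.0, 0.248]
force: [0.2, -1.1, 0.4]
grip_width: 0.0943
```

```bash
python3 - <<'E'
from h import *
im=ctrl.camera('top');cv2.imwrite('pics/top11.png',im);s_=ctrl.camera('side');cv2.imwrite('pics/side11.png',s_)
cv2.imwrite('pics/z11.png',cv2.resize(im[155:275,250:410],None,fx=5,fy=5,interpolation=cv2.INTER_CUBIC))
hsv=cv2.cvtColor(im,cv2.COLOR_BGR2HSV);h,s,v=[hsv[...,i].astype(int) for i in range(3)];yy,xx=np.mgrid[:480,:640]
D=dict(blue=(.574,.0418),red=(.6022,-.0744),yellow=(.53,-.0307))
for n,p in D.items():
    a,b=proj('top',[*p,.102]);M=((v>170)&(s<70)&(abs(xx-a)<12)&(abs(yy-b)<12)).astype(np.uint8);mm=cv2.moments(M,True)
    q=ray('top',mm['m10']/mm['m00'],mm['m01']/mm['m00'],.102)[:2];print(n,mm['m00'],q.round(4),'err mm',((q-p)*1000).round(1))
M=((s>90)&(h>45)&(h<85)&(abs(xx-150)<30)&(abs(yy-268)<25)).astype(np.uint8);print('pawn',[ (d['conf'],ray('top',d['position'][1],d['position'][0],.035).round(4)) for d in ctrl.mark_of('top','pawn_center')])
E
```

```text
blue 182.0 [0.5742 0.0418] err mm [0.2 0. ]
red 177.0 [ 0.6008 -0.0743] err mm [-1.4  0.1]
yellow 182.0 [ 0.5289 -0.0308] err mm [-1.1 -0.1]
pawn [(0.81, array([0.4735, 0.2817, 0.035 ]))]
```

View pics/top11.png

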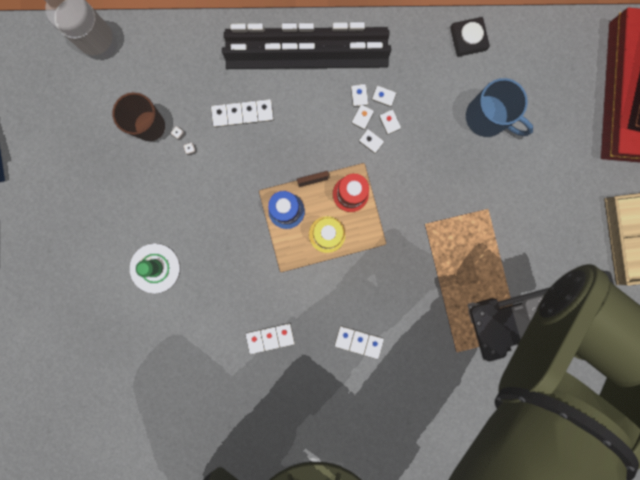

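View pics/side11.png

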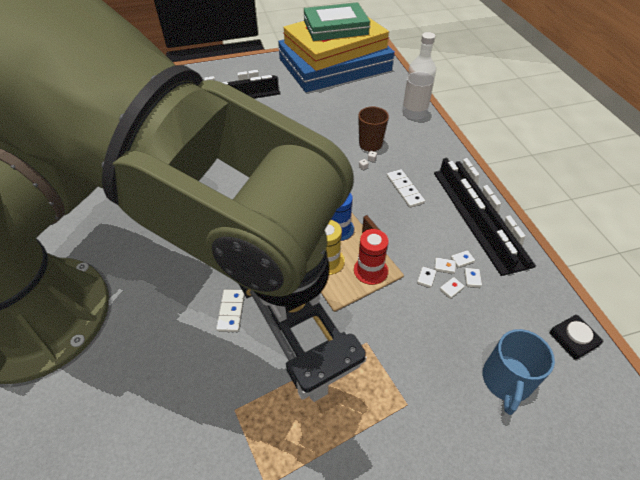

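The cans stand centred on their own discs in the top view: blue (285,208), red (352,192) and yellow (328,234). The pawn stands on the plate at (150,268), and the arm is clear at (495,330). Handing in.

```bash
python3 -c "
from station import ctrl
print(ctrl.hand_in())"
```

```text
the job is handed in; nothing more can be done
None
```

I finished all three stages in order and handed the job in at about 53.6 s of the 144 s allowed. Hand-in reports no verdict.

**What was done:** the yellow, blue and red canisters went to the cork mat, and the pawn then went to the middle of the white plate. The canisters came back with blue and red swapped from where they started and yellow on its own disc.

**Last checks, from the top camera (calibration good to about 2 mm):**

| Item | Offset from target centre | Limit |
|---|---|---|
| Blue canister | 0.2 mm | 12 mm |
| Red canister | 1.4 mm | 12 mm |
| Yellow canister | 1.1 mm | 12 mm |
| Pawn | about 1 mm | 15 mm |

All four looked upright. The gripper was open and clear of everything, over the empty mat.

**What disagreed:**
- **Pawn grip:** the jaws stopped at 29 mm on the pawn instead of the expected 25 mm waist, even after I regripped 3 mm higher. I never found the cause, but it lifted and was set down upright.
- **Side camera:** it showed a constant offset of about 2 px (roughly 4 mm), equal for plate and pawn, so I took it as camera error.
- **Last side view:** the arm hid the plate and part of the yellow and blue canisters, so the final check of those rests on the top view.

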